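Replace the used-up jar at the back of a reagent shelf

TASK

On the little reagent shelf an empty, open jar stands behind two tall bottles: first clear both bottles onto the steel tray, standing upright, then lift out the empty jar and stand it in the grey tub. Stand the fresh lidded jar from the bench upright exactly where the empty one stood, and only then put the two bottles back over the lip, each upright on the spot where it stood at the start. Don't knock any bottle or jar over, and don't shift the two small boxes at the ends of the shelf.

Things in the scene. Friction and masses are not known exactly. Their poses are not given: they have to be found in the camera images.
- shelf: Low grey shelf, fixed, 150 mm deep (x) by 310 wide (y), floor 30 mm above the bench. Origin: bench level, under the empty jar's place (a white paper spot lies there); x to its back, y left, z up. Aluminium front lip at x = -105 to -99 mm, top 60 mm above the bench, side rims as high; back panel at x = 37 to 45, top 85 mm. The bottles stand near x = -59, y = +-48, either one left.
- round_bottle: Tall round white plastic bottle, 58 mm in diameter up to 118 mm height, then a shoulder narrowing to a neck; black round screw cap 38 mm in diameter from 140 to 175 mm height, a good place to grip from above. About 0.3 kg. Origin at the centre of its underside, z up through the cap.
- square_bottle: Tall square white plastic bottle, 50 x 50 mm up to 120 mm height, then a narrow neck; black round screw cap 38 mm in diameter from 140 to 175 mm height, a good place to grip from above. About 0.3 kg. Origin at the centre of its underside, z up through the cap, x and y square to its faces.
- empty_jar: Used-up white plastic jar, open at the top, no lid: straight round wall 54 mm in outer diameter, 3 mm thick, 65 mm high. About 60 g. It stands at the back place of the shelf, behind and between the two bottles. Origin at the centre of its underside, z up.
- fresh_jar: Full white plastic jar with its white screw lid on (a thin grey disc on top): body 54 mm in diameter, lid 58 mm in diameter from 50 to 68 mm height. About 0.15 kg. It stands on the open bench in front of the shelf. Origin at the centre of its underside, z up.
- tray: Shallow oblong steel tray, fixed, to one side of the bench, for parking the two bottles: 190 mm (its x) by 110 mm (its y), rim 10 mm high, walls and floor about 4 mm thick, room for both bottles side by side along its length. Origin at the centre of its underside, at bench level.
- tub: Square grey plastic tub, fixed, on the other side of the bench, for the empty jar: 120 x 120 mm, 30 mm high, walls and floor about 4 mm thick. Origin at the centre of its underside, at bench level.
- tip_box: Bystander to be left alone: low box, 100 x 36 x 49 mm, grey with a clear upper part, standing on the shelf floor at one end of the shelf (about 127 mm left or right of its middle). Origin at the centre of its underside, long side along x.
- carton: Bystander to be left alone: small brown cardboard carton, 85 x 38 x 45 mm, with a paper band along its top, standing on the shelf floor at the other end of the shelf. Origin at the centre of its underside, long side along x.
Not all that is in view belongs to the job. Of the things shaped like the tray, the steel one is meant.

How it is judged (in metres and radians):
On the way, in this order (a step that is already met when the one before it is completed fails the run):
1. both bottles stand upright and released on the tray, the empty jar still in its place (x of round_bottle in the frame of tray between -0.085 and 0.085 m and y of round_bottle in the frame of tray between -0.045 and 0.045 m and z of each of round_bottle, square_bottle in the frame of tray below 0.012 m and linear speed of each of round_bottle, square_bottle below 0.03 m/s and angle between each of round_bottle, square_bottle's own z axis and vertical below 0.12 rad and x of square_bottle in the frame of tray between -0.085 and 0.085 m and y of square_bottle in the frame of tray between -0.045 and 0.045 m and contact force between the fingers and round_bottle below 0.1 N and contact force between the fingers and square_bottle below 0.1 N and distance of empty_jar from where it was at the start of the episode below 0.015 m), for 0.2 s.
2. the empty jar stands released in the tub, the bottles still on the tray (horizontal distance between empty_jar and tub below 0.045 m and z of empty_jar in the frame of tub below 0.012 m and linear speed of each of empty_jar, round_bottle, square_bottle below 0.03 m/s and angle between each of empty_jar, round_bottle, square_bottle's own z axis and vertical below 0.12 rad and contact force between the fingers and empty_jar below 0.1 N and x of round_bottle in the frame of tray between -0.085 and 0.085 m and y of round_bottle in the frame of tray between -0.045 and 0.045 m and z of each of round_bottle, square_bottle in the frame of tray below 0.012 m and x of square_bottle in the frame of tray between -0.085 and 0.085 m and y of square_bottle in the frame of tray between -0.045 and 0.045 m), for 0.2 s.
3. the fresh jar stands released where the empty one stood, the bottles still on the tray (horizontal distance between fresh_jar and shelf below 0.015 m and z of fresh_jar in the frame of shelf below 0.036 m and linear speed of each of fresh_jar, round_bottle, square_bottle below 0.03 m/s and angle between each of fresh_jar, round_bottle, square_bottle's own z axis and vertical below 0.12 rad and contact force between the fingers and fresh_jar below 0.1 N and x of round_bottle in the frame of tray between -0.085 and 0.085 m and y of round_bottle in the frame of tray between -0.045 and 0.045 m and z of each of round_bottle, square_bottle in the frame of tray below 0.012 m and x of square_bottle in the frame of tray between -0.085 and 0.085 m and y of square_bottle in the frame of tray between -0.045 and 0.045 m), for 0.2 s.
At the end, for the whole second after the job is handed in: Each bottle stands upright within 15 mm of where it stood at the start, the fresh jar upright on the shelf floor within 15 mm of the empty jar's old place, the empty jar upright on the floor of the tub, the tip box and carton within 20 mm of their start; all released and at rest (distance of each of round_bottle, square_bottle from where it was at the start of the episode below 0.015 m and linear speed of each of round_bottle, square_bottle, fresh_jar, empty_jar below 0.03 m/s and angle between each of round_bottle, square_bottle, fresh_jar, empty_jar's own z axis and vertical below 0.12 rad and horizontal distance between fresh_jar and shelf below 0.015 m and z of fresh_jar in the frame of shelf below 0.036 m and horizontal distance between empty_jar and tub below 0.045 m and z of empty_jar in the frame of tub below 0.012 m and distance of each of tip_box, carton from where it was at the start of the episode below 0.02 m); the robot touches nothing.
It fails at once if a bottle or jar is knocked over (angle between any of round_bottle, square_bottle, empty_jar, fresh_jar's own z axis and vertical above 0.7 rad).
It fails at once if the tip box or the carton is shifted by more than 20 mm (distance of any of tip_box, carton from where it was at the start of the episode above 0.02 m).
It also fails if it takes over 115 s, if anything falls off the work surface, if the arm or the gripper's body presses on something with over 40 N, if the wrist force passes 120 N, or if a joint passes its speed limit or range.

ROBOT

A 6-joint arm with a two-finger parallel gripper is mounted at the origin on the work surface. World frame = base frame: x ahead of the robot, y to its left, z up, the work surface at z = 0. Lengths are in m, angles in degrees, forces in N, time in s.
With the tool pointing down it reaches from about 0.275 to 0.725 m from the base axis. Payload 15.9 kg.
Tool frame: the origin (TCP) lies at the very end of the fingers, on their centre line; the grasp point (between the pads) lies env.grip_depth behind it (env.grip_depth is the distance from the TCP to the grasp point, in m); z points along the fingers, y is the direction in which the jaws open and shut (so a half turn about z gives the same grasp; the last joint's range is limited). The gripper opens to 85 mm and grips with 20 to 120 N. Pads are 22 mm wide; open, the fingers measure 114 mm over their backs; the gripper's body (76 mm by 85 mm) begins 54 mm behind the grasp point. The pads swing forward as they close: fully open they stand 13 mm farther back than shut.
Start: joints at [70.588, 12.198, -1.971, 75.831, 0, 90], TCP at [0.166, 0.472, 0.231] pointing down, gripper open.
Joint ranges: [-170.91, 170.91], [-42.67, 98.43], [-65.05, 77.54], [-120.47, 116.71], [-90, 82.35], [-180, 180]. Speed limits (degrees/s): [108.29, 108.29, 136.94, 147.25, 180, 180].

INTERFACE

Orientations are given as a 3x3 rotation matrix whose columns are the frame's x, y, z axes.
In Python, from workcell import env gives the robot as it stands.
- The arm moves only by the tool play_rows, never from a script. Its arguments are lists of equal length, an entry for each row: "twist": the turn, a rotation vector about the tool's x, y, z in degrees, a list of three; "dp": the shift along the tool's x, y, z in m, a list of three; "jaw": the closure, from -1 (fully open) to 1 (shut). In form: {"twist": [[rx, ry, rz], ...], "dp": [[tx, ty, tz], ...], "jaw": [jaw, ...]}. A call has 1 to 20 rows; each row is the pose to reach, as a shift and turn from the pose measured when the call began, along the tool's axes at that moment; what a row does not reach only later rows make up. A row lasts 1/12 s, in which the tool goes at most 41.7 mm and 7.16 degrees, less where a joint would pass 70% of its speed; a pose out of reach is approached as far as the arm can. A call with a gripper value outside its range is refused whole. The fingers move at their own pace and stop on an object; the grip force is fixed at half the most. Time passes only in rows, so rows that repeat a pose let the fingers close. It gives the time, the measured TCP pose, the force and the opening at its end, in the units of the state.
- env.read_state(): the state, without advancing time (a new reading comes with each control period).
- env.capture(name): name is "scene" or "top" or "wrist"; returns the picture (400x640x3 uint8, red, green, blue); there is no depth.
- env.get_calibration(name): a dict with "mtx" (3x3 intrinsics, pixels), "extrinsics" (4x4, takes a point from camera to world coordinates). Camera axes: x right, y down, z forward; pixel columns grow to the right and rows downward; lengths in m; the calibration is good to about 2 mm. A picture is of the moment at which its call begins: read the wrist's pose just before it. get_calibration takes no time and is no camera call; for the wrist camera it gives the pose at the moment of the call.
- env.hand_in(): hands the job in, once; it reports no verdict.
The state is a dict: "time_s": time; "q": joint angles; "joint_vel": joint speeds; "effort": joint torques, N m; "position": TCP position; "orientation": TCP orientation; "force": force on the tool from outside, world axes, zero at the start; "ft_torque": the same for the moment, N m; "opening": finger opening in m.
Only numpy, scipy, OpenCV 4.12 (cv2) and the standard library are available. Lean on these libraries where they do the work, as an engineer would, in place of code of your own. Each camera call takes 0.05 s, during which the arm holds its last target.

## Working session

There is one attempt and no reset: what is moved stays moved. The work goes in short steps, Python scripts to look and compute and a tool call to move; the robot and the scene stay as the last step left them, time stands still between calls to the robot, and variables do not carry over. Pictures are saved under pics/ and viewed, and the job is handed in when it is done.

Besides the shell and the picture viewer there is one more tool, called after "Call:" as name(argument=value, ...) on one line, values as JSON. play_rows: Moves the arm, as the interface text tells. Its arguments: {"type":"object","properties":{"twist":{"type":"array","items":{"type":"array","items":{"type":"number"}}},"dp":{"type":"array","items":{"type":"array","items":{"type":"number"}}},"jaw":{"type":"array","items":{"type":"number"}}},"required":["twist","dp","jaw"]}

```bash
mkdir -p pics
python3 - <<'E'
from workcell import env
import cv2
print(env.read_state(), env.grip_depth)
for n in ["scene","top","wrist"]:
    im=env.capture(n); cv2.imwrite(f"pics/{n}0.png",im[:,:,::-1])
    c=env.get_calibration(n); print(n,c)
E
```

```text
{'time_s': 0.0, 'q': array([ 7.05899212e+01,  1.22228187e+01, -2.00753345e+00,  7.58321635e+01,
       -1.03485881e-03,  9.00009340e+01]), 'joint_vel': array([-0.03991999,  0.06300989,  0.06413454, -0.03091817, -0.10874334,
       -0.01921037]), 'effort': array([ 2.47837270e-04, -6.86156487e+01,  4.87122273e+01,  1.72758132e-02,
       -2.86249190e-05,  1.49030433e-05]), 'position': array([0.16605576, 0.47125911, 0.23083837]), 'orientation': array([[-9.43158802e-01,  3.32342225e-01, -3.45567958e-04],
       [ 3.32342404e-01,  9.43158234e-01, -1.03509187e-03],
       [-1.80794700e-05, -1.09110290e-03, -9.99999405e-01]]), 'force': array([ 0.28489985,  0.67214944, -0.05268495]), 'ft_torque': array([-0.01694913, -0.0561565 , -0.06915055]), 'opening': 0.08525039234172559} 0.0187
scene {'mtx': array([[485.17637654,   0.        , 327.3423453 ],
       [  0.        , 485.17637654, 188.0312656 ],
       [  0.        ,   0.        ,   1.        ]]), 'extrinsics': array([[-0.31134667,  0.63992261, -0.7025399 ,  1.39532496],
       [ 0.95015478,  0.22239014, -0.21851434,  0.40194964],
       [ 0
[... 365 characters left out ...]
0.9999931 , -0.003424  , -0.00143849,  0.09751912],
       [ 0.00212985, -0.21140718, -0.97739576,  1.00447571],
       [ 0.        ,  0.        ,  0.        ,  1.        ]])}
wrist {'mtx': array([[340.86785506,   0.        , 317.3687535 ],
       [  0.        , 340.86785506, 199.07091052],
       [  0.        ,   0.        ,   1.        ]]), 'extrinsics': array([[ 3.32406697e-01,  8.95946247e-01,  2.94594825e-01,
         9.08723430e-02],
       [ 9.43135962e-01, -3.15579975e-01, -1.04421439e-01,
         4.98321173e-01],
       [-5.87768440e-04,  3.12553359e-01, -9.49900022e-01,
         3.72702469e-01],
       [ 0.00000000e+00,  0.00000000e+00,  0.00000000e+00,
         1.00000000e+00]])}
```

View pics/top0.png

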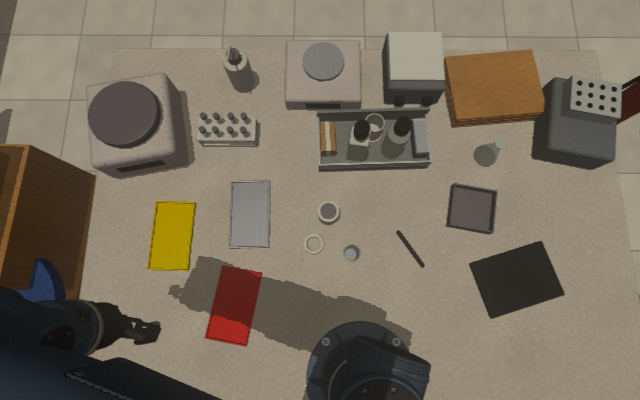

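View pics/scene0.png

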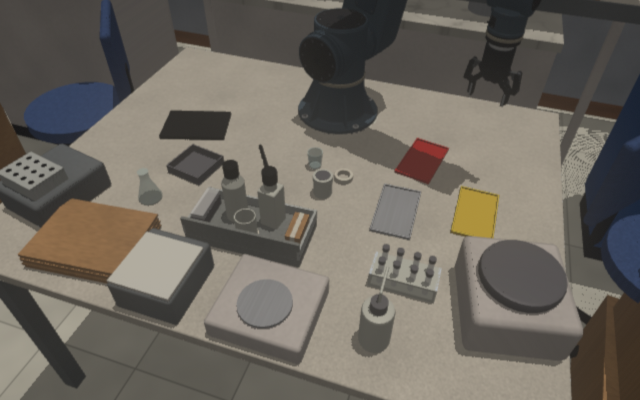

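View pics/wrist0.png

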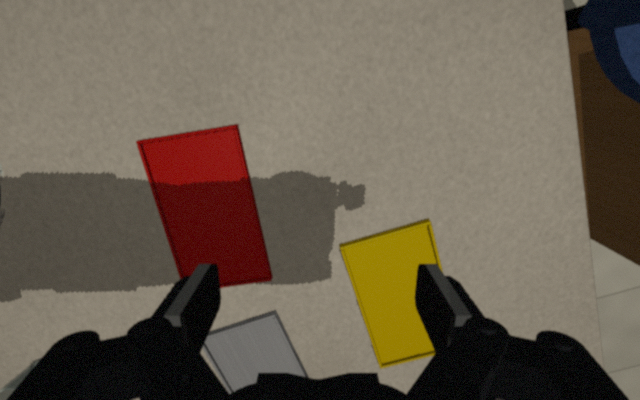

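```bash
cat > h.py <<'E'
import numpy as np, cv2
from workcell import env
def ray(n,u,v,z,c=None):
    c=c or env.get_calibration(n)
    E=c["extrinsics"];d=E[:3,:3]@np.linalg.inv(c["mtx"])@np.array([u,v,1.])
    o=E[:3,3]; return o+d*(z-o[2])/d[2]
def proj(n,p,c=None):
    c=c or env.get_calibration(n)
    q=np.linalg.inv(c["extrinsics"])@np.r_[p,1]; q=c["mtx"]@q[:3]; return q[:2]/q[2]
def crop(src,dst,x,y,w,h,s):
    im=cv2.imread(src)[y:y+h,x:x+w]; im=cv2.resize(im,None,fx=s,fy=s,interpolation=cv2.INTER_CUBIC)
    st=10 if s>=4 else 20
    for u in range((x//st+1)*st,x+w,st): cv2.line(im,((u-x)*s,0),((u-x)*s,5),(0,0,255),1); cv2.putText(im,str(u),((u-x)*s-10,16),0,.35,(0,0,255),1)
    for v in range((y//st+1)*st,y+h,st): cv2.line(im,(0,(v-y)*s),(5,(v-y)*s),(0,0,255),1); cv2.putText(im,str(v),(7,(v-y)*s+4),0,.35,(0,0,255),1)
    cv2.imwrite(dst,im)
E
python3 - <<'E'
from h import *
crop("pics/top0.png","pics/c1.png",310,95,130,85,6)
crop("pics/top0.png","pics/c2.png",220,170,120,90,6)
crop("pics/top0.png","pics/c3.png",440,170,70,75,6)
crop("pics/scene0.png","pics/c4.png",170,140,160,125,5)
E
```

```text
(no output)
```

View pics/c1.png

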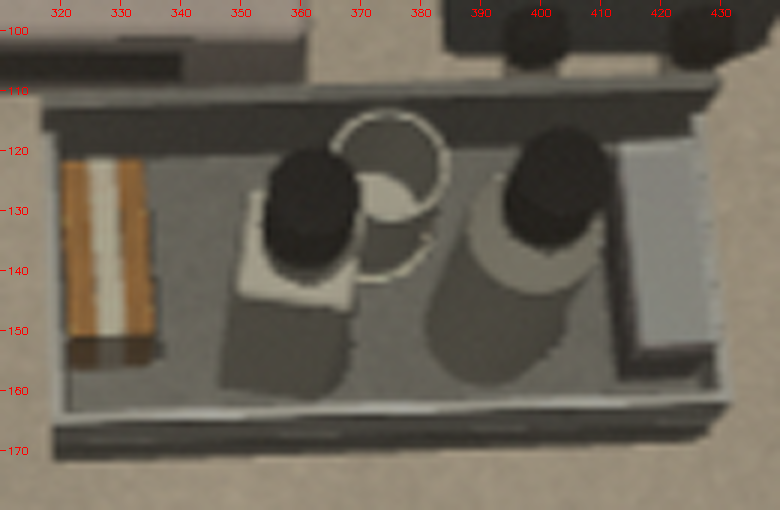

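View pics/c2.png

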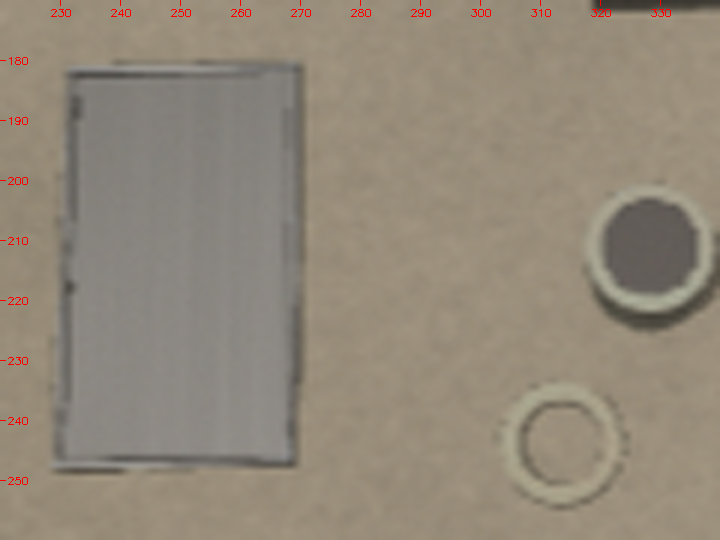

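View pics/c3.png

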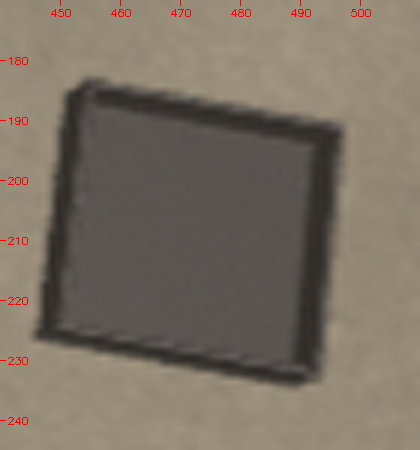

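View pics/c4.png

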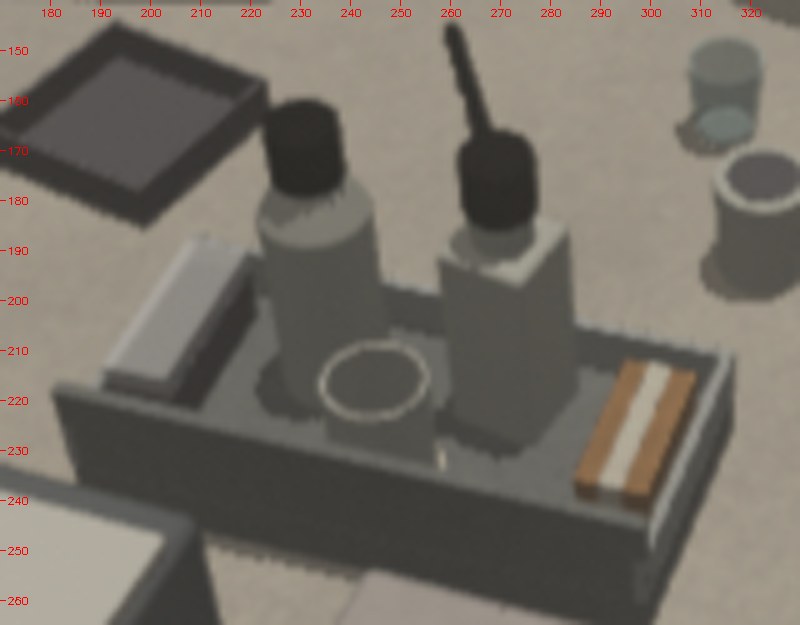

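Run:
```python
from h import *
np.set_printoptions(precision=4,suppress=True)
P=lambda u,v,z:print((u,v),ray("top",u,v,z))
print("lip");P(320,164,.06);P(431,161,.06)
print("back");P(317,112,.085);P(429,109,.085)
print("empty rim centre");P(374.5,122.5,.095)
print("cap sq top");P(362,127.5,.205);print("cap rd");P(404,124,.205)
print("fresh top");P(328.3,211,.068)
print("tray corners z.01");[P(*c,.01) for c in ((231.5,182),(270,181),(269,247.5),(229.5,247.5))]
print("tub z.03");[P(*c,.03) for c in ((453,183.5),(497,191),(492.5,233.5),(446.5,226))]
S=lambda u,v,z:print((u,v),ray("scene",u,v,z))
print("scene");S(244.5,216,.095);S(230.5,163,.205);S(269.5,169,.205);S(322.5,175.5,.068)
```

```text
lip
(320, 164) [0.5528 0.1047 0.06  ]
(431, 161) [ 0.5625 -0.1973  0.06  ]
back
(317, 112) [0.6931 0.1134 0.085 ]
(429, 109) [ 0.7032 -0.1929  0.085 ]
empty rim centre
(374.5, 122.5) [ 0.6583 -0.0412  0.095 ]
cap sq top
(362, 127.5) [0.5945 0.0053 0.205 ]
cap rd
(404, 124) [ 0.6037 -0.0938  0.205 ]
fresh top
(328.3, 211) [0.4213 0.0823 0.068 ]
tray corners z.01
(231.5, 182) [0.5153 0.3548 0.01  ]
(270, 181) [0.5186 0.2462 0.01  ]
(269, 247.5) [0.331  0.2426 0.01  ]
(229.5, 247.5) [0.3307 0.3499 0.01  ]
tub z.03
(453, 183.5) [ 0.5076 -0.2637  0.03  ]
(497, 191) [ 0.4866 -0.3836  0.03  ]
(492.5, 233.5) [ 0.3686 -0.36    0.03  ]
(446.5, 226) [ 0.3886 -0.2376  0.03  ]
scene
(244.5, 216) [ 0.6613 -0.039   0.095 ]
(230.5, 163) [ 0.6033 -0.0916  0.205 ]
(269.5, 169) [0.5928 0.0062 0.205 ]
(322.5, 175.5) [0.4245 0.085  0.068 ]
```

Call:
play_rows(twist=[[0,0,-5],[0,0,-10],[0,0,-15],[0,0,-19.4],[0,0,-19.4],[0,0,-19.4],[0,0,-19.4],[0,0,-19.4],[0,0,-19.4],[0,0,-19.4],[0,0,-19.4],[0,0,-19.4],[0,0,-19.4],[0,0,-19.4],[0,0,-19.4],[0,0,-19.4],[0,0,-19.4],[0,0,-19.4],[0,0,-19.4],[0,0,-19.4]], dp=[[0,0,-0.03],[0,0,-0.06],[0,0,-0.09],[-0.03,-0.02,-0.11],[-0.505,-0.369,-0.11],[-0.505,-0.369,-0.11],[-0.505,-0.369,-0.11],[-0.505,-0.369,-0.11],[-0.505,-0.369,-0.11],[-0.505,-0.369,-0.11],[-0.505,-0.369,-0.11],[-0.505,-0.369,-0.11],[-0.505,-0.369,-0.11],[-0.505,-0.369,-0.11],[-0.505,-0.369,-0.11],[-0.505,-0.369,-0.11],[-0.505,-0.369,-0.11],[-0.505,-0.369,-0.11],[-0.505,-0.369,-0.11],[-0.505,-0.369,-0.11]], jaw=[-1,-1,-1,-1,-1,-1,-1,-1,-1,-1,-1,-1,-1,-1,-1,-1,-1,-1,-1,-1])

```text
time_s: 1.82
position: [0.5206, -0.0466, 0.34]
orientation: [[-1.0, 0.004, -0.002], [0.004, 1.0, -0.001], [0.002, -0.001, -1.0]]
force: [-0.6, 0.9, -0.2]
opening: 0.0855
```

Run:
```python
from h import *
import pickle
c=env.get_calibration("wrist"); s=env.read_state(); im=env.capture("wrist"); cv2.imwrite("pics/w1.png",im[:,:,::-1])
pickle.dump(c,open("w1.pkl","wb"));print(s["q"],s["position"])
```

```text
[-5.07926165e+00  1.60241154e+01  1.87212736e+01  9.28171940e+01
 -5.64258351e-02 -4.87850314e+00] [ 0.52056252 -0.04658109  0.34003772]
```

View pics/w1.png

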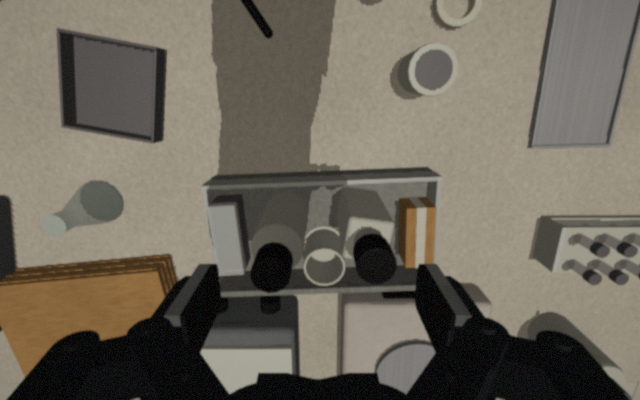

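```bash
cat >> h.py <<'E'
def circ(p,r,n=48):
    t=np.linspace(0,2*np.pi,n); return np.c_[p[0]+r*np.cos(t),p[1]+r*np.sin(t),np.full(n,p[2])]
def overlay(src,dst,name,c,polys,x,y,w,h,s):
    im=cv2.imread(src)[y:y+h,x:x+w]; im=cv2.resize(im,None,fx=s,fy=s,interpolation=cv2.INTER_CUBIC)
    for pl,col in polys:
        q=np.array([proj(name,p,c) for p in pl]); q=((q-[x,y]+.5)*s).astype(np.int32)
        cv2.polylines(im,[q],False,col,1,cv2.LINE_AA)
    cv2.imwrite(dst,im)
E
cat > ov.py <<'E'
from h import *
import pickle
th=np.radians(1.85);R=np.array([[np.cos(th),-np.sin(th)],[np.sin(th),np.cos(th)]])
def mk(o=(.660,-.041),sq=(.5937,.0057),rd=(.6035,-.0925),fr=(.423,.0836)):
    o=np.array(o);L=lambda pts,z:[np.r_[o+R@np.array(p),z] for p in pts]
    P=[]
    P.append((L([(-.105,.155),(-.105,-.155),],.06),(0,255,0)))
    P.append((L([(.045,.155),(.045,-.155)],.085),(0,255,0)))
    P.append((L([(.037,.155),(.037,-.155)],.085),(0,255,0)))
    P.append((circ((*o,.095),.027),(0,255,255)))
    P.append((circ((*o,.030),.027),(0,100,255)))
    P.append((circ((*sq,.205),.019),(0,0,255)));P.append((circ((*sq,.17),.019),(0,0,255)))
    P.append((circ((*rd,.205),.019),(255,0,0)));P.append((circ((*rd,.17),.019),(255,0,0)));P.append((circ((*rd,.148),.029),(255,0,0)))
    P.append((circ((*fr,.068),.029),(255,0,255)))
    return P
P=mk()
w=pickle.load(open("w1.pkl","rb"))
overlay("pics/w1.png","pics/o1.png","wrist",w,P,195,160,250,140,3)
overlay("pics/top0.png","pics/o2.png","top",None,P,310,95,130,85,6)
overlay("pics/scene0.png","pics/o3.png","scene",None,P,170,140,160,125,5)
overlay("pics/w1.png","pics/o4.png","wrist",w,P,380,20,110,100,5)
E
python3 ov.py
```

```text
(no output)
```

View pics/o1.png

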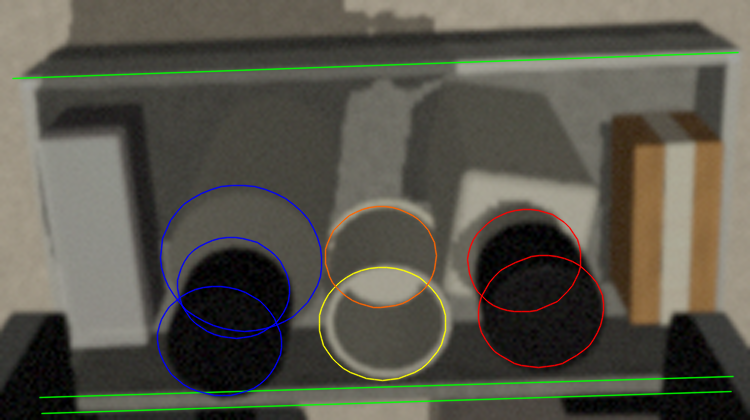

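View pics/o2.png

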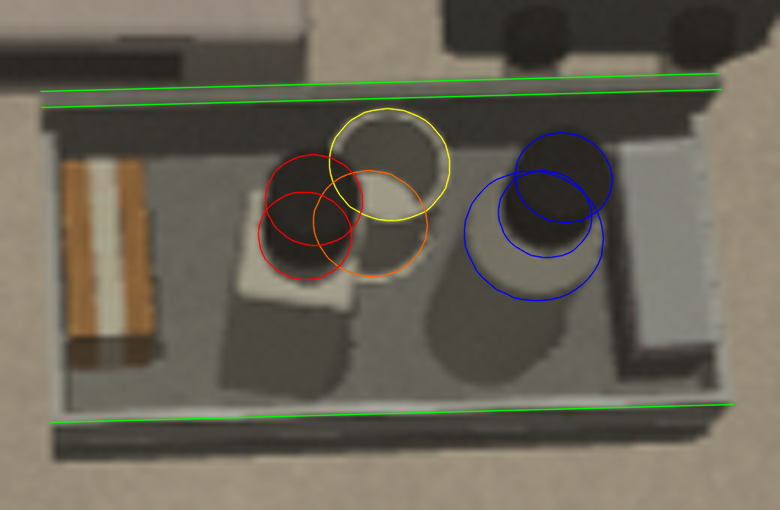

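View pics/o3.png

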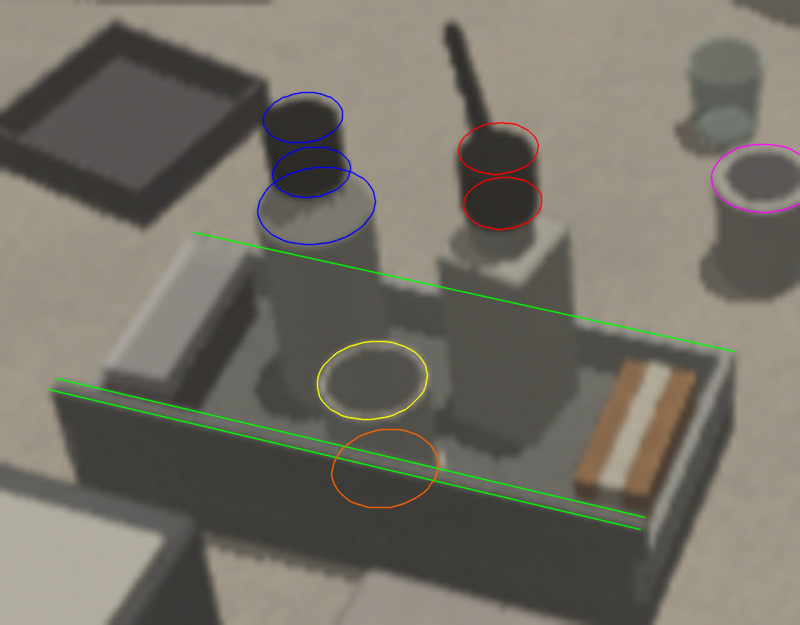

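View pics/o4.png

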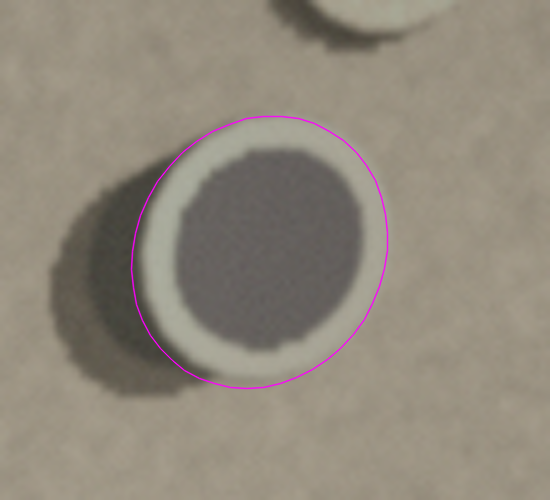

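Call:
play_rows(twist=[[0,0,0],[0,0,0],[0,0,0],[0,0,0],[0,0,0],[0,0,0],[0,0,0],[0,0,0],[0,0,0]], dp=[[-0.025,0.018,0.02],[-0.05,0.036,0.04],[-0.075,0.053,0.06],[-0.075,0.053,0.08],[-0.075,0.053,0.1],[-0.075,0.053,0.12],[-0.075,0.053,0.12],[-0.075,0.053,0.12],[-0.075,0.053,0.12]], jaw=[-1,-1,-1,-1,-1,-1,-1,-1,-1])

```text
time_s: 2.62
position: [0.5948, 0.0083, 0.2221]
orientation: [[-1.0, 0.001, -0.0], [0.001, 1.0, -0.0], [0.0, -0.0, -1.0]]
force: [-0.0, -0.2, 0.3]
opening: 0.0852
```

Run:
```python
from h import *
import pickle
c=env.get_calibration("wrist"); im=env.capture("wrist"); cv2.imwrite("pics/w2.png",im[:,:,::-1]);pickle.dump(c,open("w2.pkl","wb"))
print(env.read_state()["position"])
import ov
P=ov.mk((.660,-.0405),(.5955,.006),(.6055,-.0908),(.423,.0845))
overlay("pics/w2.png","pics/o5.png","wrist",c,P,180,200,260,200,3)
```

```text
[0.59517132 0.00808725 0.22219992]
```

View pics/o5.png

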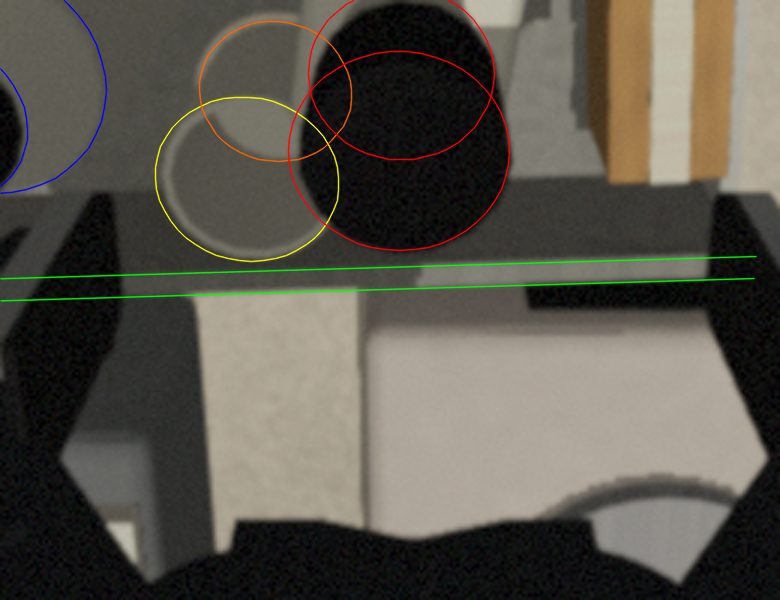

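Call:
play_rows(twist=[[0,0,0],[0,0,0],[0,0,0],[0,0,0],[0,0,0],[0,0,0],[0,0,0],[0,0,0],[0,0,0],[0,0,0],[0,0,0],[0,0,0]], dp=[[0,-0.001,0.018],[0,-0.001,0.036],[0,-0.001,0.052],[0,-0.001,0.052],[0,-0.001,0.052],[0,-0.001,0.052],[0,-0.001,0.052],[0,-0.001,0.052],[0,-0.001,0.052],[0,-0.001,0.052],[0,-0.001,0.052],[0,-0.001,0.052]], jaw=[-1,-1,-1,-1,0,0.5,1,1,1,1,1,1])

```text
time_s: 3.67
position: [0.5959, 0.0071, 0.1716]
orientation: [[-1.0, 0.002, 0.003], [0.002, 1.0, -0.0], [-0.003, -0.0, -1.0]]
force: [-0.9, -0.2, 8.4]
opening: 0.0367
```

Call:
play_rows(twist=[[0,0,0],[0,0,0],[0,0,0],[0,0,0],[0,0,0],[0,0,0],[0,0,0],[0,0,0]], dp=[[0,0,-0.01],[0,0,-0.025],[0,0,-0.045],[0,0,-0.07],[0,0,-0.09],[0,0,-0.105],[0,0,-0.11],[0,0,-0.11]], jaw=[1,1,1,1,1,1,1,1])

```text
time_s: 4.33
position: [0.5961, 0.0071, 0.2831]
orientation: [[-1.0, 0.002, 0.005], [0.002, 1.0, -0.0], [-0.005, -0.0, -1.0]]
force: [0.6, -0.1, -2.9]
opening: 0.0362
```

Run:
```python
from h import *
s=env.read_state();print(s["position"],s["force"],s["opening"])
im=env.capture("scene"); cv2.imwrite("pics/s1.png",im[:,:,::-1])
crop("pics/s1.png","pics/c5.png",170,80,160,180,4)
```

```text
[0.59613207 0.00710075 0.28314551] [ 0.62047287 -0.07513503 -2.92314284] 0.03624496673626129
```

View pics/c5.png

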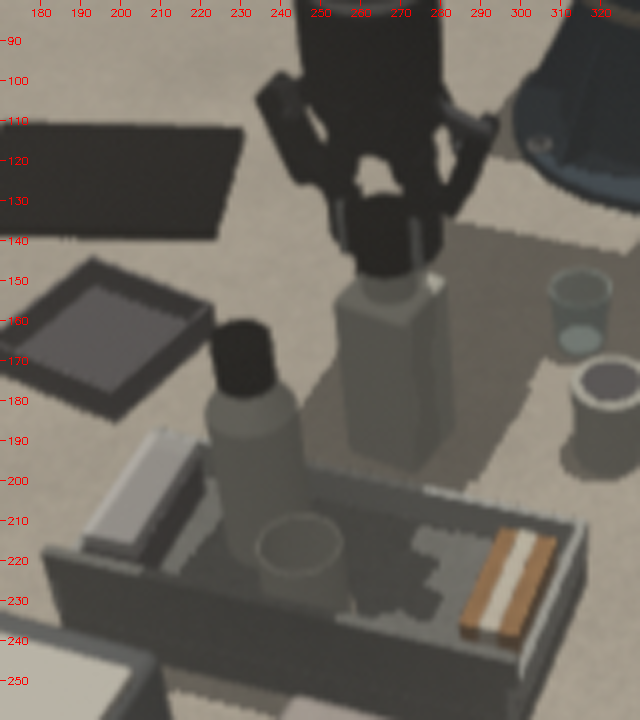

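Call:
play_rows(twist=[[0,0,0],[0,0,0],[0,0,0],[0,0,0],[0,0,0],[0,0,0],[0,0,0],[0,0,0],[0,0,0],[0,0,0],[0,0,0],[0,0,0],[0,0,0],[0,0,0],[0,0,0],[0,0,0],[0,0,0],[0,0,0],[0,0,0],[0,0,0]], dp=[[0.006,0.008,0],[0.015,0.02,0],[0.03,0.04,0],[0.045,0.06,0],[0.06,0.08,0],[0.075,0.1,0],[0.09,0.12,0],[0.105,0.14,0],[0.12,0.16,0],[0.135,0.18,0],[0.15,0.2,0],[0.165,0.22,0],[0.18,0.24,0],[0.195,0.26,0],[0.207,0.276,0],[0.215,0.286,0],[0.2175,0.29,0],[0.2175,0.29,0],[0.2175,0.29,0],[0.2175,0.29,0]], jaw=[1,1,1,1,1,1,1,1,1,1,1,1,1,1,1,1,1,1,1,1])

```text
time_s: 6.05
position: [0.379, 0.2968, 0.2806]
orientation: [[-1.0, 0.002, 0.003], [0.002, 1.0, -0.001], [-0.003, -0.001, -1.0]]
force: [-0.3, -0.5, -3.8]
opening: 0.0367
```

Call:
play_rows(twist=[[0,0,0],[0,0,0],[0,0,0],[0,0,0],[0,0,0],[0,0,0],[0,0,0],[0,0,0],[0,0,0],[0,0,0],[0,0,0]], dp=[[0,0,0.01],[0,0,0.025],[0,0,0.045],[0,0,0.065],[0,0,0.085],[0,0,0.105],[0,0,0.12],[0,0,0.128],[0,0,0.133],[0,0,0.133],[0,0,0.133]], jaw=[1,1,1,1,1,1,1,1,1,1,1])

```text
time_s: 6.97
position: [0.3798, 0.2967, 0.1482]
orientation: [[-1.0, 0.003, 0.004], [0.003, 1.0, -0.0], [-0.004, -0.0, -1.0]]
force: [1.9, -0.4, -2.2]
opening: 0.0362
```

Run:
```python
from h import *
s=env.read_state();print(s["position"],s["force"],s["opening"])
im=env.capture("scene"); cv2.imwrite("pics/s2.png",im[:,:,::-1])
crop("pics/s2.png","pics/c6.png",340,80,120,170,4)
```

```text
[0.37979126 0.29672695 0.14822511] [ 1.88162693 -0.422202   -2.17824267] 0.03618583474088256
```

View pics/c6.png

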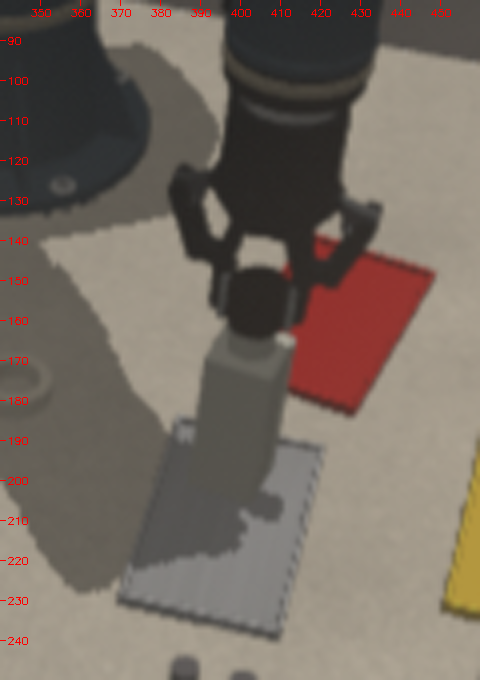

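Call:
play_rows(twist=[[0,0,0],[0,0,0],[0,0,0],[0,0,0]], dp=[[0,0,0.001],[0,0,0.002],[0,0,0.002],[0,0,0.002]], jaw=[1,1,1,1])

```text
time_s: 7.35
position: [0.38, 0.297, 0.1466]
orientation: [[-1.0, 0.003, 0.004], [0.003, 1.0, -0.0], [-0.004, -0.0, -1.0]]
force: [0.6, -0.5, -3.3]
opening: 0.0365
```

Call:
play_rows(twist=[[0,0,0],[0,0,0],[0,0,0],[0,0,0]], dp=[[0,0,0.001],[0,0,0.002],[0,0,0.002],[0,0,0.002]], jaw=[1,1,1,1])

```text
time_s: 7.68
position: [0.3805, 0.2973, 0.1456]
orientation: [[-1.0, 0.003, 0.006], [0.003, 1.0, 0.001], [-0.006, 0.001, -1.0]]
force: [-1.2, -2.8, 11.5]
opening: 0.0366
```

Call:
play_rows(twist=[[0,0,0],[0,0,0],[0,0,0],[0,0,0],[0,0,0],[0,0,0],[0,0,0],[0,0,0],[0,0,0],[0,0,0],[0,0,0],[0,0,0],[0,0,0]], dp=[[0,0,-0.001],[0,0,-0.001],[0,0,-0.001],[0,0,-0.001],[0,0,-0.001],[0,0,-0.001],[0,0,-0.02],[0,0,-0.05],[0,0,-0.09],[0,0,-0.13],[0,0,-0.14],[0,0,-0.14],[0,0,-0.14]], jaw=[0.3,0,-0.5,-1,-1,-1,-1,-1,-1,-1,-1,-1,-1])

```text
time_s: 8.77
position: [0.38, 0.2973, 0.2858]
orientation: [[-1.0, 0.003, 0.007], [0.003, 1.0, 0.001], [-0.007, 0.001, -1.0]]
force: [-0.2, 0.2, -1.1]
opening: 0.0855
```

Run:
```python
from h import *
s=env.read_state();print(s["position"],s["orientation"],s["opening"])
im=env.capture("scene"); cv2.imwrite("pics/s3.png",im[:,:,::-1])
im=env.capture("top"); cv2.imwrite("pics/t3.png",im[:,:,::-1])
```

```text
[0.37996835 0.29732345 0.28576791] [[-0.99997457  0.00253923  0.00666375]
 [ 0.00254865  0.99999576  0.0014059 ]
 [-0.00666015  0.00142285 -0.99997681]] 0.08545559958676317
```

View pics/s3.png

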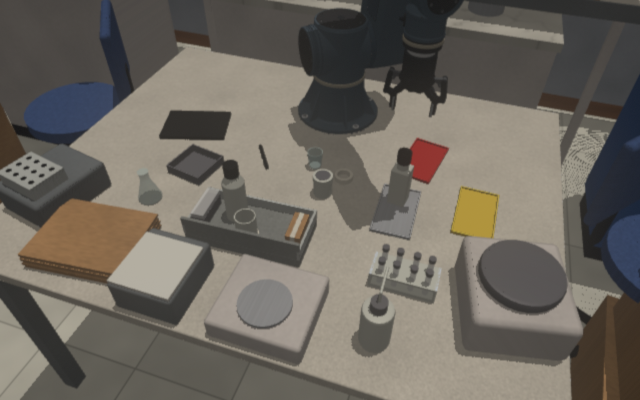

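Call:
play_rows(twist=[[0.1,0.4,0],[0.1,0.4,0],[0.1,0.4,0],[0.1,0.4,0],[0.1,0.4,0],[0.1,0.4,0],[0.1,0.4,0],[0.1,0.4,0],[0.1,0.4,0],[0.1,0.4,0],[0.1,0.4,0],[0.1,0.4,0],[0.1,0.4,0],[0.1,0.4,0],[0.1,0.4,0],[0.1,0.4,0],[0.1,0.4,0]], dp=[[-0.01,-0.017,0],[-0.03,-0.051,0],[-0.05,-0.085,0],[-0.07,-0.119,0],[-0.09,-0.153,0],[-0.11,-0.187,0],[-0.13,-0.221,0],[-0.15,-0.255,0],[-0.17,-0.289,0],[-0.19,-0.323,0],[-0.21,-0.357,0],[-0.22,-0.377,0],[-0.2265,-0.3875,0.01],[-0.2265,-0.3875,0.0275],[-0.2265,-0.3875,0.0475],[-0.2265,-0.3875,0.0675],[-0.2265,-0.3875,0.0675]], jaw=[-1,-1,-1,-1,-1,-1,-1,-1,-1,-1,-1,-1,-1,-1,-1,-1,-1])

```text
time_s: 10.28
position: [0.6029, -0.0904, 0.213]
orientation: [[-1.0, 0.002, -0.009], [0.002, 1.0, -0.001], [0.009, -0.001, -1.0]]
force: [-1.0, 0.5, -0.7]
opening: 0.0854
```

Run:
```python
from h import *
c=env.get_calibration("wrist"); im=env.capture("wrist"); cv2.imwrite("pics/w3.png",im[:,:,::-1])
s=env.read_state();print(s["position"],s["orientation"])
import ov
P=ov.mk((.660,-.0405),(.5955,.006),(.6055,-.0908),(.423,.0845))
overlay("pics/w3.png","pics/o6.png","wrist",c,P,180,150,260,200,3)
```

```text
[ 0.60345454 -0.09048294  0.21550762] [[-0.99997087  0.00207078 -0.00734585]
 [ 0.0020791   0.9999972  -0.00112581]
 [ 0.0073435  -0.00114105 -0.99997239]]
```

View pics/o6.png

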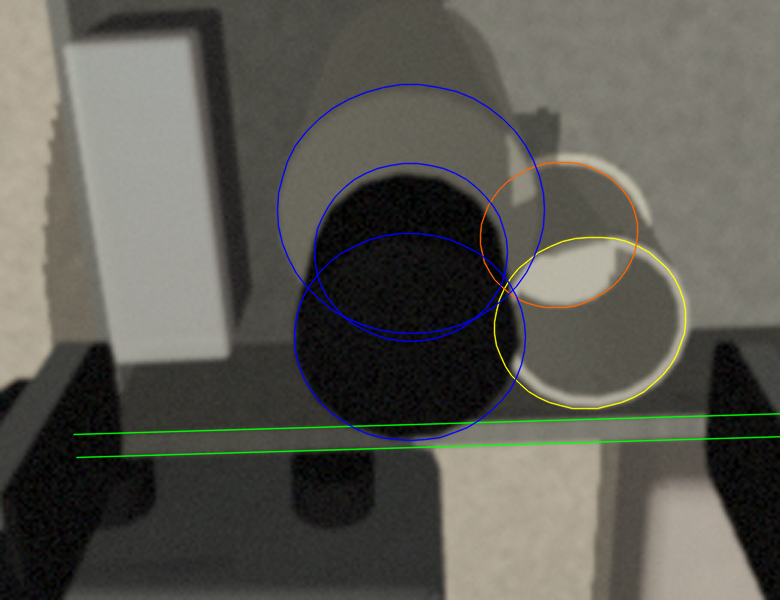

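Call:
play_rows(twist=[[0,-0.2,0],[0,-0.2,0],[0,-0.2,0]], dp=[[-0.0015,0,0],[-0.0015,0,0],[-0.0015,0,0]], jaw=[-1,-1,-1])

```text
time_s: 10.58
position: [0.6053, -0.0902, 0.2164]
orientation: [[-1.0, 0.002, -0.003], [0.002, 1.0, -0.001], [0.003, -0.001, -1.0]]
force: [0.4, -0.2, -0.0]
opening: 0.0856
```

Call:
play_rows(twist=[[0,0,0],[0,0,0],[0,0,0],[0,0,0],[0,0,0],[0,0,0],[0,0,0],[0,0,0],[0,0,0],[0,0,0],[0,0,0],[0,0,0]], dp=[[0,-0.0005,0.018],[0,-0.0005,0.036],[0,-0.0005,0.045],[0,-0.0005,0.045],[0,-0.0005,0.045],[0,-0.0005,0.045],[0,-0.0005,0.045],[0,-0.0005,0.045],[0,-0.0005,0.045],[0,-0.0005,0.045],[0,-0.0005,0.045],[0,-0.0005,0.045]], jaw=[-1,-1,-1,-1,0,0.5,1,1,1,1,1,1])

```text
time_s: 11.58
position: [0.6058, -0.091, 0.1725]
orientation: [[-1.0, 0.002, -0.001], [0.002, 1.0, -0.002], [0.001, -0.002, -1.0]]
force: [0.0, -0.8, 6.0]
opening: 0.0369
```

Call:
play_rows(twist=[[0,0,0],[0,0,0],[0,0,0],[0,0,0],[0,0,0],[0,0,0],[0,0,0],[0,0,0],[0,0,0]], dp=[[0,0,-0.01],[0,0,-0.025],[0,0,-0.045],[0,0,-0.07],[0,0,-0.09],[0,0,-0.105],[0,0,-0.11],[0,0,-0.11],[0,0,-0.11]], jaw=[1,1,1,1,1,1,1,1,1])

```text
time_s: 12.33
position: [0.6058, -0.0908, 0.2819]
orientation: [[-1.0, 0.002, -0.001], [0.002, 1.0, -0.002], [0.001, -0.002, -1.0]]
force: [0.3, 0.7, -4.1]
opening: 0.0366
```

Call:
play_rows(twist=[[0,0,0],[0,0,0],[0,0,0],[0,0,0],[0,0,0],[0,0,0],[0,0,0],[0,0,0],[0,0,0],[0,0,0],[0,0,0],[0,0,0],[0,0,0],[0,0,0],[0,0,0],[0,0,0],[0,0,0],[0,0,0],[0,0,0],[0,0,0]], dp=[[0.003,0.008,0],[0.007,0.02,0],[0.015,0.042,0],[0.024,0.068,0],[0.033,0.094,0],[0.042,0.12,0],[0.052,0.146,0],[0.061,0.172,0],[0.07,0.198,0],[0.079,0.224,0],[0.088,0.25,0],[0.098,0.276,0],[0.107,0.302,0],[0.116,0.328,0],[0.124,0.352,0],[0.131,0.37,0],[0.135,0.382,0],[0.138,0.39,0],[0.138,0.39,0],[0.138,0.39,0]], jaw=[1,1,1,1,1,1,1,1,1,1,1,1,1,1,1,1,1,1,1,1])

```text
time_s: 14.0
position: [0.4683, 0.2993, 0.2813]
orientation: [[-1.0, 0.001, -0.002], [0.001, 1.0, -0.002], [0.002, -0.002, -1.0]]
force: [-0.4, 0.1, -3.2]
opening: 0.0367
```

Run:
```python
from h import *
s=env.read_state();print(s["position"],s["orientation"],s["opening"])
im=env.capture("scene"); cv2.imwrite("pics/s4.png",im[:,:,::-1])
crop("pics/s4.png","pics/c7.png",330,70,130,180,4)
```

```text
[0.46830513 0.29926487 0.28134052] [[-0.99999786  0.00138339 -0.00154136]
 [ 0.00138644  0.99999708 -0.0019801 ]
 [ 0.00153861 -0.00198224 -0.99999685]] 0.03673057046822855
```

View pics/c7.png

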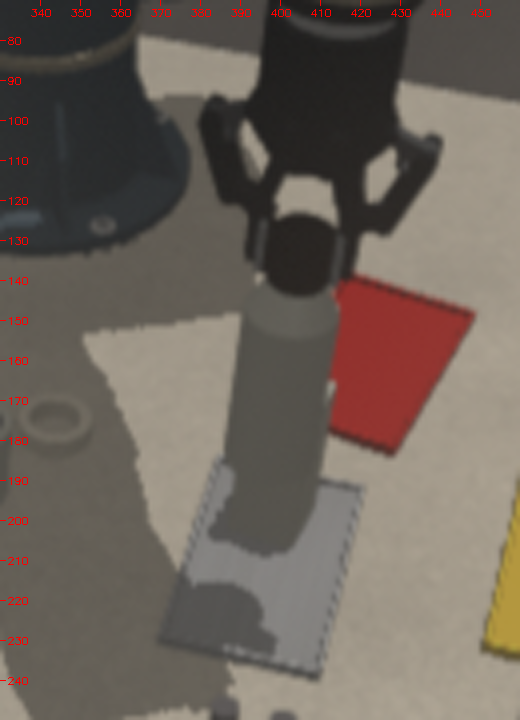

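Call:
play_rows(twist=[[0,0,0],[0,0,0],[0,0,0],[0,0,0],[0,0,0],[0,0,0],[0,0,0],[0,0,0],[0,0,0],[0,0,0],[0,0,0],[0,0,0]], dp=[[0,0,0.01],[0,0,0.025],[0,0,0.045],[0,0,0.065],[0,0,0.085],[0,0,0.105],[0,0,0.12],[0,0,0.128],[0,0,0.133],[0,0,0.135],[0,0,0.135],[0,0,0.135]], jaw=[1,1,1,1,1,1,1,1,1,1,1,1])

```text
time_s: 15.05
position: [0.4689, 0.2987, 0.1473]
orientation: [[-1.0, 0.002, -0.0], [0.002, 1.0, -0.001], [0.0, -0.001, -1.0]]
force: [0.5, -0.2, -3.7]
opening: 0.0365
```

Call:
play_rows(twist=[[0,0,0],[0,0,0],[0,0,0]], dp=[[0,0,0.001],[0,0,0.0015],[0,0,0.0015]], jaw=[1,1,1])

```text
time_s: 15.3
position: [0.4694, 0.2989, 0.1465]
orientation: [[-1.0, 0.002, 0.001], [0.002, 1.0, -0.001], [-0.001, -0.001, -1.0]]
force: [-0.0, -1.6, 4.0]
opening: 0.0365
```

Call:
play_rows(twist=[[0,0,0],[0,0,0],[0,0,0],[0,0,0],[0,0,0],[0,0,0],[0,0,0],[0,0,0],[0,0,0],[0,0,0],[0,0,0],[0,0,0],[0,0,0]], dp=[[0,0,-0.001],[0,0,-0.001],[0,0,-0.001],[0,0,-0.001],[0,0,-0.001],[0,0,-0.001],[0,0,-0.02],[0,0,-0.05],[0,0,-0.09],[0,0,-0.12],[0,0,-0.13],[0,0,-0.13],[0,0,-0.13]], jaw=[0.3,0,-0.5,-1,-1,-1,-1,-1,-1,-1,-1,-1,-1])

```text
time_s: 16.38
position: [0.4695, 0.2991, 0.2764]
orientation: [[-1.0, 0.002, 0.002], [0.002, 1.0, -0.0], [-0.002, -0.0, -1.0]]
force: [0.3, 1.0, -0.3]
opening: 0.0857
```

Run:
```python
from h import *
s=env.read_state();print(s["position"],s["orientation"],s["opening"])
im=env.capture("scene"); cv2.imwrite("pics/s5.png",im[:,:,::-1])
crop("pics/s5.png","pics/c8.png",160,110,280,160,2)
```

```text
[0.46949818 0.29913417 0.27644476] [[-9.99995838e-01  2.44693192e-03  1.52876388e-03]
 [ 2.44659067e-03  9.99996982e-01 -2.25053297e-04]
 [-1.52930995e-03 -2.21312101e-04 -9.99998806e-01]] 0.08568408144391532
```

View pics/c8.png

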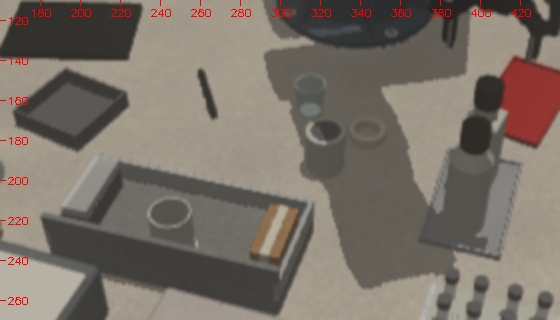

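Call:
play_rows(twist=[[0,0,0],[0,0,0],[0,0,0],[0,0,0],[0,0,0],[0,0,0],[0,0,0],[0,0,0],[0,0,0],[0,0,0],[0,0,0],[0,0,0],[0,0,0],[0,0,0],[0,0,0],[0,0,0]], dp=[[-0.009,-0.016,0],[-0.027,-0.048,0],[-0.046,-0.08,0],[-0.064,-0.112,0],[-0.081,-0.144,0],[-0.1,-0.176,0],[-0.118,-0.208,0],[-0.136,-0.24,0],[-0.154,-0.272,0.01],[-0.172,-0.304,0.03],[-0.184,-0.325,0.05],[-0.191,-0.339,0.07],[-0.191,-0.339,0.09],[-0.191,-0.339,0.1],[-0.191,-0.339,0.1],[-0.191,-0.339,0.1]], jaw=[-1,-1,-1,-1,-1,-1,-1,-1,-1,-1,-1,-1,-1,-1,-1,-1])

```text
time_s: 17.77
position: [0.6587, -0.0402, 0.1758]
orientation: [[-1.0, 0.002, -0.001], [0.002, 1.0, -0.001], [0.001, -0.001, -1.0]]
force: [0.1, 0.3, 0.4]
opening: 0.0853
```

Run:
```python
from h import *
c=env.get_calibration("wrist"); im=env.capture("wrist"); cv2.imwrite("pics/w4.png",im[:,:,::-1])
s=env.read_state();print(s["position"],s["orientation"])
import ov
P=ov.mk((.660,-.0405),(.5955,.006),(.6055,-.0908),(.423,.0845))
overlay("pics/w4.png","pics/o7.png","wrist",c,P,180,150,260,200,3)
```

```text
[ 0.65926599 -0.0400633   0.17681359] [[-9.99998413e-01  1.67283561e-03  6.13489102e-04]
 [ 1.67217217e-03  9.99998018e-01 -1.08033330e-03]
 [-6.15295106e-04 -1.07930573e-03 -9.99999228e-01]]
```

View pics/o7.png

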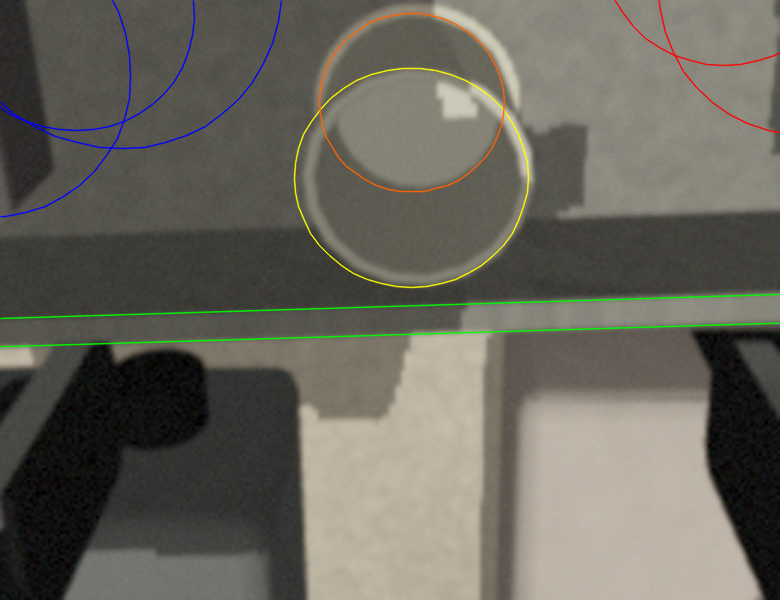

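Call:
play_rows(twist=[[0,0,0],[0,0,0],[0,0,0],[0,0,0],[0,0,0],[0,0,0],[0,0,0],[0,0,0],[0,0,0],[0,0,0],[0,0,0],[0,0,0],[0,0,0],[0,0,0],[0,0,0]], dp=[[-0.001,0.001,0.02],[-0.001,0.001,0.04],[-0.001,0.001,0.06],[-0.001,0.001,0.08],[-0.001,0.001,0.1],[-0.001,0.001,0.108],[-0.001,0.001,0.108],[-0.001,0.001,0.108],[-0.001,0.001,0.108],[-0.001,0.001,0.108],[-0.001,0.001,0.108],[-0.001,0.001,0.108],[-0.001,0.001,0.108],[-0.001,0.001,0.108],[-0.001,0.001,0.108]], jaw=[-1,-1,-1,-1,-1,-1,-1,-0.5,0,0.3,0.6,1,1,1,1])

```text
time_s: 19.07
position: [0.6614, -0.0391, 0.071]
orientation: [[-1.0, 0.002, 0.004], [0.002, 1.0, -0.001], [-0.004, -0.001, -1.0]]
force: [-1.7, 0.9, 10.2]
opening: 0.0519
```

Call:
play_rows(twist=[[0,0,0],[0,0,0],[0,0,0],[0,0,0],[0,0,0],[0,0,0],[0,0,0],[0,0,0],[0,0,0],[0,0,0]], dp=[[0,0,-0.01],[0,0,-0.025],[0,0,-0.045],[0,0,-0.07],[0,0,-0.095],[0,0,-0.115],[0,0,-0.125],[0,0,-0.13],[0,0,-0.13],[0,0,-0.13]], jaw=[1,1,1,1,1,1,1,1,1,1])

```text
time_s: 19.9
position: [0.6608, -0.039, 0.2002]
orientation: [[-1.0, 0.002, 0.003], [0.002, 1.0, -0.001], [-0.003, -0.001, -1.0]]
force: [0.4, -0.1, -1.1]
opening: 0.0518
```

Run:
```python
from h import *
c=env.get_calibration("wrist"); im=env.capture("wrist"); cv2.imwrite("pics/w5.png",im[:,:,::-1])
s=env.read_state();print(s["position"],s["orientation"])
# white spot
import ov
P=[(circ((.661,-.039,.03),r),(0,255,0)) for r in (.027,.03)]
overlay("pics/w5.png","pics/o8.png","wrist",c,P,180,130,260,200,3)
```

```text
[ 0.66050725 -0.03895042  0.19971261] [[-9.99996850e-01  1.56318795e-03  1.96356871e-03]
 [ 1.56164485e-03  9.99998471e-01 -7.87151998e-04]
 [-1.96479618e-03 -7.84083122e-04 -9.99997762e-01]]
```

View pics/o8.png

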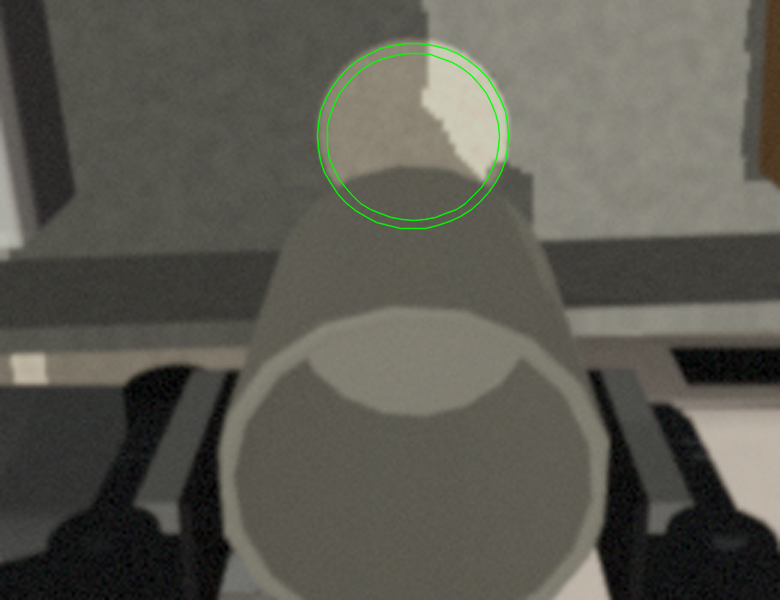

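Call:
play_rows(twist=[[0,0,0],[0,0,0],[0,0,0],[0,0,0],[0,0,0],[0,0,0],[0,0,0],[0,0,0],[0,0,0],[0,0,0],[0,0,0],[0,0,0],[0,0,0],[0,0,0],[0,0,0],[0,0,0],[0,0,0],[0,0,0]], dp=[[0.006,-0.008,0],[0.018,-0.022,0],[0.034,-0.042,0],[0.05,-0.062,0],[0.067,-0.082,0],[0.083,-0.102,0],[0.1,-0.122,0],[0.116,-0.142,0],[0.132,-0.162,0],[0.149,-0.182,0],[0.165,-0.202,0],[0.181,-0.222,0],[0.197,-0.242,0],[0.21,-0.258,0],[0.218,-0.268,0],[0.222,-0.2725,0],[0.222,-0.2725,0],[0.222,-0.2725,0]], jaw=[1,1,1,1,1,1,1,1,1,1,1,1,1,1,1,1,1,1])

```text
time_s: 21.45
position: [0.4382, -0.3107, 0.1992]
orientation: [[-1.0, 0.002, 0.002], [0.002, 1.0, -0.0], [-0.002, -0.0, -1.0]]
force: [1.0, 0.1, -0.5]
opening: 0.0516
```

Run:
```python
from h import *
im=env.capture("scene"); cv2.imwrite("pics/s6.png",im[:,:,::-1])
s=env.read_state();print(s["position"],s["opening"],s["force"])
crop("pics/s6.png","pics/c9.png",120,60,160,140,4)
```

```text
[ 0.43851173 -0.31046375  0.19929554] 0.05156394786172977 [ 0.14483549  0.81101538 -0.65565641]
```

View pics/c9.png

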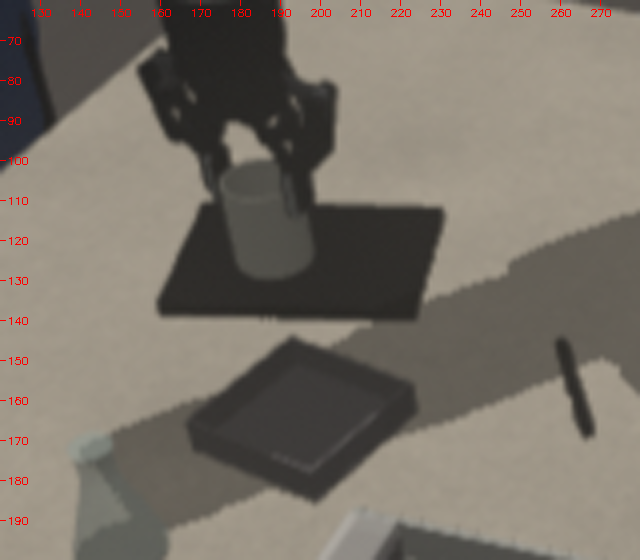

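Call:
play_rows(twist=[[0,0,0],[0,0,0],[0,0,0],[0,0,0],[0,0,0],[0,0,0],[0,0,0],[0,0,0],[0,0,0],[0,0,0],[0,0,0],[0,0,0]], dp=[[0,0,0.01],[0,0,0.025],[0,0,0.045],[0,0,0.07],[0,0,0.095],[0,0,0.115],[0,0,0.13],[0,0,0.142],[0,0,0.149],[0,0,0.153],[0,0,0.153],[0,0,0.153]], jaw=[1,1,1,1,1,1,1,1,1,1,1,1])

```text
time_s: 22.5
position: [0.4392, -0.3103, 0.0465]
orientation: [[-1.0, 0.001, 0.002], [0.001, 1.0, -0.001], [-0.002, -0.001, -1.0]]
force: [-0.3, -0.2, -0.6]
opening: 0.0518
```

Call:
play_rows(twist=[[0,0,0],[0,0,0],[0,0,0],[0,0,0]], dp=[[0,0,0.001],[0,0,0.002],[0,0,0.0025],[0,0,0.0025]], jaw=[1,1,1,1])

```text
time_s: 22.83
position: [0.4397, -0.3105, 0.045]
orientation: [[-1.0, 0.0, 0.004], [0.0, 1.0, -0.001], [-0.004, -0.001, -1.0]]
force: [-2.4, 2.9, 13.0]
opening: 0.0515
```

Contact; release and lift.

Call:
play_rows(twist=[[0,0,0],[0,0,0],[0,0,0],[0,0,0],[0,0,0],[0,0,0],[0,0,0],[0,0,0],[0,0,0],[0,0,0],[0,0,0],[0,0,0],[0,0,0],[0,0,0]], dp=[[0,0,-0.001],[0,0,-0.001],[0,0,-0.001],[0,0,-0.001],[0,0,-0.001],[0,0,-0.001],[0,0,-0.001],[0,0,-0.015],[0,0,-0.04],[0,0,-0.08],[0,0,-0.12],[0,0,-0.15],[0,0,-0.155],[0,0,-0.155]], jaw=[0.3,0,-0.3,-0.6,-1,-1,-1,-1,-1,-1,-1,-1,-1,-1])

```text
time_s: 24.0
position: [0.4402, -0.3111, 0.2021]
orientation: [[-1.0, 0.0, 0.007], [0.0, 1.0, -0.004], [-0.007, -0.004, -1.0]]
force: [0.5, -0.3, -0.8]
opening: 0.0855
```

Run:
```python
from h import *
s=env.read_state();print(s["position"],s["orientation"],s["opening"],s["force"])
im=env.capture("scene"); cv2.imwrite("pics/s7.png",im[:,:,::-1])
crop("pics/s7.png","pics/c10.png",120,90,330,150,2)
```

```text
[ 0.44015941 -0.31105875  0.20210838] [[-9.99975533e-01  4.66754541e-04  6.97959330e-03]
 [ 4.41988620e-04  9.99993603e-01 -3.54945445e-03]
 [-6.98120537e-03 -3.54628271e-03 -9.99969343e-01]] 0.08554034991047942 [ 0.53174628 -0.34316669 -0.79820871]
```

View pics/c10.png

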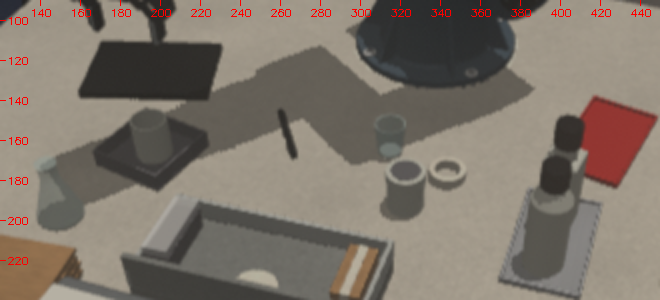

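Call:
play_rows(twist=[[-0.2,0.4,0],[-0.2,0.4,0],[-0.2,0.4,0],[-0.2,0.4,0],[-0.2,0.4,0],[-0.2,0.4,0],[-0.2,0.4,0],[-0.2,0.4,0],[-0.2,0.4,0],[-0.2,0.4,0],[-0.2,0.4,0],[-0.2,0.4,0],[-0.2,0.4,0],[-0.2,0.4,0],[-0.2,0.4,0]], dp=[[0.001,0.02,0],[0.003,0.055,0],[0.004,0.09,0],[0.006,0.125,0],[0.007,0.16,0],[0.009,0.195,0],[0.01,0.23,0],[0.011,0.265,0],[0.013,0.3,0.01],[0.014,0.335,0.02],[0.016,0.365,0.03],[0.017,0.387,0.04],[0.017,0.3955,0.05],[0.017,0.3955,0.05],[0.017,0.3955,0.05]], jaw=[-1,-1,-1,-1,-1,-1,-1,-1,-1,-1,-1,-1,-1,-1,-1])

```text
time_s: 25.3
position: [0.4217, 0.0848, 0.148]
orientation: [[-1.0, -0.001, -0.005], [-0.001, 1.0, 0.001], [0.005, 0.001, -1.0]]
force: [-0.1, -0.5, -0.6]
opening: 0.0857
```

Run:
```python
from h import *
env.capture("scene")
c=env.get_calibration("wrist"); im=env.capture("wrist"); cv2.imwrite("pics/w6.png",im[:,:,::-1])
s=env.read_state();print(s["position"],s["orientation"])
P=[(circ((.423,.0845,.068),.029),(0,255,0))]
overlay("pics/w6.png","pics/o9.png","wrist",c,P,180,150,260,200,3)
```

```text
[0.42263716 0.08415927 0.14911612] [[-9.99994780e-01  9.97972549e-04 -3.07313456e-03]
 [ 9.94246124e-04  9.99998769e-01  1.21387022e-03]
 [ 3.07434219e-03  1.21080843e-03 -9.99994541e-01]]
```

View pics/o9.png

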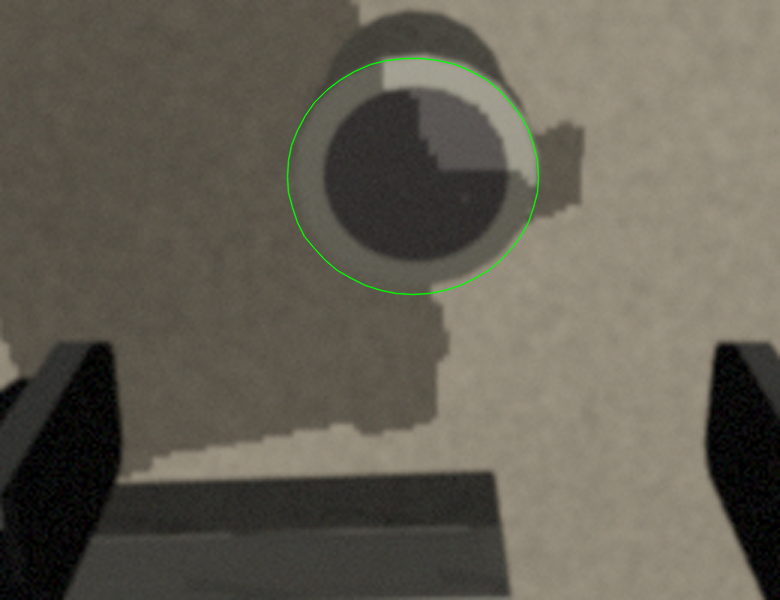

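Call:
play_rows(twist=[[0,0,0],[0,0,0],[0,0,0],[0,0,0],[0,0,0],[0,0,0],[0,0,0],[0,0,0],[0,0,0],[0,0,0],[0,0,0],[0,0,0],[0,0,0],[0,0,0],[0,0,0]], dp=[[0,0.001,0.02],[0,0.001,0.04],[0,0.001,0.06],[0,0.001,0.08],[0,0.001,0.1],[0,0.001,0.108],[0,0.001,0.108],[0,0.001,0.108],[0,0.001,0.108],[0,0.001,0.108],[0,0.001,0.108],[0,0.001,0.108],[0,0.001,0.108],[0,0.001,0.108],[0,0.001,0.108]], jaw=[-1,-1,-1,-1,-1,-1,-1,-0.5,0,0.3,0.6,1,1,1,1])

```text
time_s: 26.65
position: [0.4233, 0.0852, 0.0426]
orientation: [[-1.0, 0.001, -0.001], [0.001, 1.0, 0.001], [0.001, 0.001, -1.0]]
force: [-3.3, -3.0, 11.9]
opening: 0.0558
```

Call:
play_rows(twist=[[0,0,0],[0,0,0],[0,0,0],[0,0,0],[0,0,0],[0,0,0],[0,0,0],[0,0,0],[0,0,0],[0,0,0]], dp=[[0,0,-0.01],[0,0,-0.025],[0,0,-0.045],[0,0,-0.07],[0,0,-0.095],[0,0,-0.115],[0,0,-0.13],[0,0,-0.135],[0,0,-0.135],[0,0,-0.135]], jaw=[1,1,1,1,1,1,1,1,1,1])

```text
time_s: 27.48
position: [0.4233, 0.085, 0.1773]
orientation: [[-1.0, 0.001, -0.001], [0.001, 1.0, 0.001], [0.001, 0.001, -1.0]]
force: [0.7, -0.4, -2.8]
opening: 0.056
```

Run:
```python
from h import *
im=env.capture("scene"); cv2.imwrite("pics/s8.png",im[:,:,::-1])
s=env.read_state();print(s["position"],s["orientation"],s["opening"],s["force"])
crop("pics/s8.png","pics/c11.png",250,70,140,150,4)
```

```text
[0.42302947 0.08497772 0.17688913] [[-9.99998280e-01  1.09632030e-03 -1.49621965e-03]
 [ 1.09497051e-03  9.99998993e-01  9.02653785e-04]
 [ 1.49720774e-03  9.01013916e-04 -9.99998473e-01]] 0.056249041302106395 [ 0.77115452 -0.42554084 -1.9970967 ]
```

View pics/c11.png

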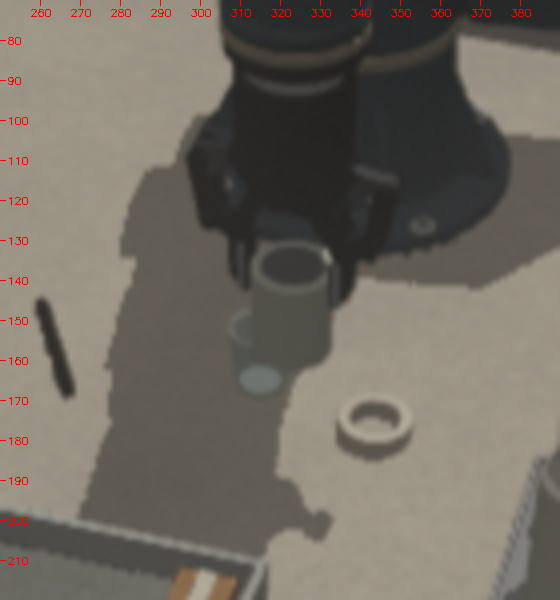

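Call:
play_rows(twist=[[0,0,0],[0,0,0],[0,0,0],[0,0,0],[0,0,0],[0,0,0],[0,0,0],[0,0,0],[0,0,0],[0,0,0],[0,0,0],[0,0,0],[0,0,0],[0,0,0],[0,0,0],[0,0,0],[0,0,0]], dp=[[-0.01,-0.005,0],[-0.024,-0.0125,0],[-0.042,-0.022,0],[-0.06,-0.031,0],[-0.078,-0.041,0],[-0.096,-0.05,0],[-0.114,-0.059,0],[-0.132,-0.069,0],[-0.15,-0.078,0],[-0.168,-0.088,0],[-0.186,-0.097,0],[-0.204,-0.106,0],[-0.22,-0.115,0],[-0.232,-0.121,0],[-0.238,-0.124,0],[-0.238,-0.124,0],[-0.238,-0.124,0]], jaw=[1,1,1,1,1,1,1,1,1,1,1,1,1,1,1,1,1])

```text
time_s: 28.95
position: [0.6606, -0.0394, 0.1754]
orientation: [[-1.0, 0.001, -0.003], [0.001, 1.0, 0.001], [0.003, 0.001, -1.0]]
force: [-0.8, -0.4, -0.6]
opening: 0.0561
```

Call:
play_rows(twist=[[0,0,0],[0,0,0],[0,0,0],[0,0,0],[0,0,0],[0,0,0],[0,0,0],[0,0,0],[0,0,0]], dp=[[0,0,0.01],[0,0,0.025],[0,0,0.045],[0,0,0.065],[0,0,0.082],[0,0,0.092],[0,0,0.097],[0,0,0.098],[0,0,0.098]], jaw=[1,1,1,1,1,1,1,1,1])

```text
time_s: 29.7
position: [0.6603, -0.0392, 0.0779]
orientation: [[-1.0, 0.001, -0.002], [0.001, 1.0, 0.001], [0.002, 0.001, -1.0]]
force: [-0.3, 1.1, -1.4]
opening: 0.0564
```

Call:
play_rows(twist=[[0,0,0],[0,0,0],[0,0,0],[0,0,0],[0,0,0]], dp=[[0,0,0.002],[0,0,0.004],[0,0,0.006],[0,0,0.006],[0,0,0.006]], jaw=[1,1,1,1,1])

```text
time_s: 30.12
position: [0.6609, -0.0392, 0.0727]
orientation: [[-1.0, 0.001, -0.001], [0.001, 1.0, 0.001], [0.001, 0.001, -1.0]]
force: [-1.7, 0.3, 5.1]
opening: 0.0562
```

Contact. Release and lift.

Call:
play_rows(twist=[[0,0,0],[0,0,0],[0,0,0],[0,0,0],[0,0,0],[0,0,0],[0,0,0],[0,0,0],[0,0,0],[0,0,0],[0,0,0],[0,0,0],[0,0,0],[0,0,0],[0,0,0]], dp=[[0,0,0],[0,0,0],[0,0,0],[0,0,0],[0,0,0],[0,0,0],[0,0,0],[0,0,-0.015],[0,0,-0.04],[0,0,-0.08],[0,0,-0.12],[0,0,-0.16],[0,0,-0.19],[0,0,-0.2],[0,0,-0.2]], jaw=[0.3,0,-0.3,-0.6,-1,-1,-1,-1,-1,-1,-1,-1,-1,-1,-1])

```text
time_s: 31.37
position: [0.6622, -0.0395, 0.2761]
orientation: [[-1.0, 0.001, 0.004], [0.001, 1.0, 0.001], [-0.004, 0.001, -1.0]]
force: [0.5, 0.3, -0.1]
opening: 0.0855
```

Run:
```python
from h import *
env.capture("top")
c=env.get_calibration("wrist"); im=env.capture("wrist"); cv2.imwrite("pics/w7.png",im[:,:,::-1])
s=env.read_state();print(s["position"],s["orientation"])
P=[(circ((.661,-.039,.098),.029),(0,255,0)),(circ((.661,-.039,.03),.03),(0,0,255))]
overlay("pics/w7.png","pics/o10.png","wrist",c,P,180,150,260,200,3)
im=env.capture("scene"); cv2.imwrite("pics/s9.png",im[:,:,::-1])
crop("pics/s9.png","pics/c12.png",150,90,300,180,2)
```

```text
[ 0.6611969  -0.03943102  0.27220175] [[-9.99998778e-01  1.23833894e-03 -9.53780182e-04]
 [ 1.23739417e-03  9.99998744e-01  9.90507264e-04]
 [ 9.55005568e-04  9.89325852e-04 -9.99999055e-01]]
```

View pics/o10.png

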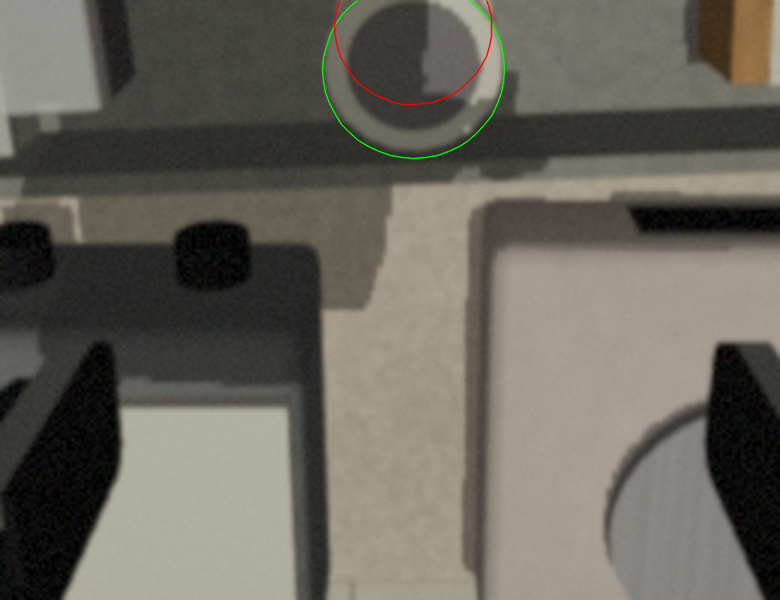

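View pics/c12.png

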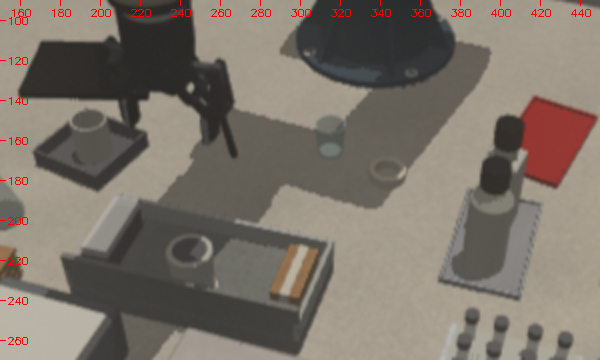

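Call:
play_rows(twist=[[0,0,0],[0,0,0],[0,0,0],[0,0,0],[0,0,0],[0,0,0],[0,0,0],[0,0,0],[0,0,0],[0,0,0],[0,0,0],[0,0,0],[0,0,0],[0,0,0],[0,0,0],[0,0,0],[0,0,0]], dp=[[0.009,0.016,0],[0.027,0.048,0],[0.046,0.08,0],[0.064,0.112,0],[0.081,0.144,0],[0.1,0.176,0],[0.118,0.208,0],[0.136,0.24,0],[0.154,0.272,0],[0.172,0.304,0],[0.184,0.325,0.01],[0.192,0.338,0.03],[0.192,0.338,0.05],[0.192,0.338,0.07],[0.192,0.338,0.075],[0.192,0.338,0.075],[0.192,0.338,0.075]], jaw=[-1,-1,-1,-1,-1,-1,-1,-1,-1,-1,-1,-1,-1,-1,-1,-1,-1])

```text
time_s: 32.93
position: [0.4689, 0.2985, 0.1974]
orientation: [[-1.0, 0.002, -0.003], [0.002, 1.0, 0.001], [0.003, 0.001, -1.0]]
force: [-0.3, -0.6, 0.7]
opening: 0.0855
```

Run:
```python
from h import *
env.capture("scene")
c=env.get_calibration("wrist"); im=env.capture("wrist"); cv2.imwrite("pics/w8.png",im[:,:,::-1])
s=env.read_state();print(s["position"],s["orientation"])
P=[]
for p in ((.4694,.2989),(.3805,.2973)):
  P+=[(circ((*p,.179),.019),(0,255,0)),(circ((*p,.144),.019),(0,0,255))]
overlay("pics/w8.png","pics/o11.png","wrist",c,P,180,60,260,200,3)
```

```text
[0.4695356  0.29891231 0.19828423] [[-0.99999776  0.00164619 -0.00133251]
 [ 0.00164387  0.99999714  0.00173781]
 [ 0.00133536  0.00173562 -0.9999976 ]]
```

View pics/o11.png

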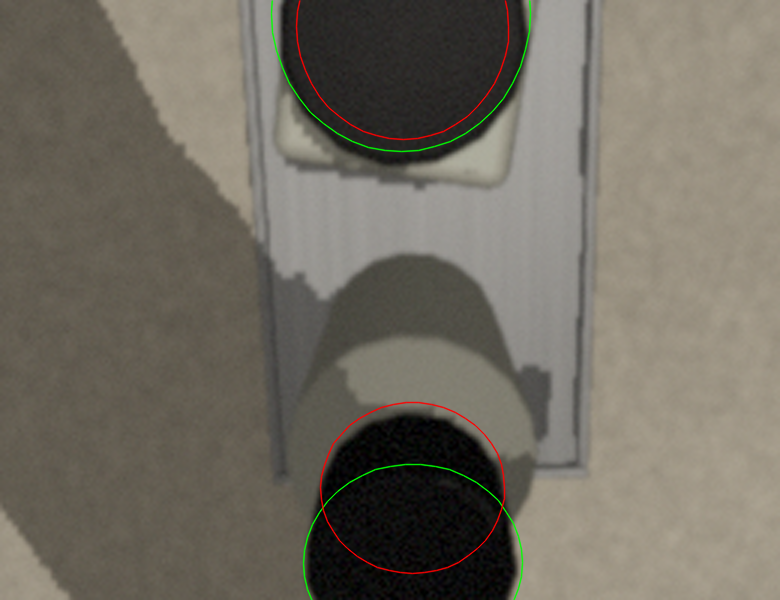

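Call:
play_rows(twist=[[0,0,0],[0,0,0],[0,0,0],[0,0,0],[0,0,0],[0,0,0],[0,0,0],[0,0,0],[0,0,0],[0,0,0],[0,0,0],[0,0,0]], dp=[[0,0,0.018],[0,0,0.036],[0,0,0.052],[0,0,0.052],[0,0,0.052],[0,0,0.052],[0,0,0.052],[0,0,0.052],[0,0,0.052],[0,0,0.052],[0,0,0.052],[0,0,0.052]], jaw=[-1,-1,-1,-1,0,0.5,1,1,1,1,1,1])

```text
time_s: 34.03
position: [0.4701, 0.2993, 0.1476]
orientation: [[-1.0, 0.002, 0.001], [0.002, 1.0, 0.003], [-0.001, 0.003, -1.0]]
force: [-1.4, -2.2, 9.1]
opening: 0.0364
```

Call:
play_rows(twist=[[0,0,0],[0,0,0],[0,0,0],[0,0,0],[0,0,0],[0,0,0],[0,0,0],[0,0,0],[0,0,0],[0,0,0]], dp=[[0,0,-0.01],[0,0,-0.025],[0,0,-0.045],[0,0,-0.07],[0,0,-0.095],[0,0,-0.115],[0,0,-0.13],[0,0,-0.135],[0,0,-0.135],[0,0,-0.135]], jaw=[1,1,1,1,1,1,1,1,1,1])

```text
time_s: 34.87
position: [0.47, 0.2989, 0.2821]
orientation: [[-1.0, 0.002, 0.0], [0.002, 1.0, 0.002], [-0.0, 0.002, -1.0]]
force: [0.4, 0.4, -4.3]
opening: 0.0369
```

Call:
play_rows(twist=[[0,0,0],[0,0,0],[0,0,0],[0,0,0],[0,0,0],[0,0,0],[0,0,0],[0,0,0],[0,0,0],[0,0,0],[0,0,0],[0,0,0],[0,0,0],[0,0,0],[0,0,0],[0,0,0],[0,0,0],[0,0,0],[0,0,0],[0,0,0]], dp=[[-0.003,-0.008,0],[-0.007,-0.02,0],[-0.015,-0.042,0],[-0.024,-0.068,0],[-0.033,-0.094,0],[-0.042,-0.12,0],[-0.052,-0.146,0],[-0.061,-0.172,0],[-0.07,-0.198,0],[-0.079,-0.224,0],[-0.088,-0.25,0],[-0.098,-0.276,0],[-0.107,-0.302,0],[-0.116,-0.328,0],[-0.124,-0.352,0],[-0.131,-0.37,0],[-0.135,-0.382,0],[-0.137,-0.3895,0],[-0.137,-0.3895,0],[-0.137,-0.3895,0]], jaw=[1,1,1,1,1,1,1,1,1,1,1,1,1,1,1,1,1,1,1,1])

```text
time_s: 36.53
position: [0.606, -0.0907, 0.281]
orientation: [[-1.0, 0.002, -0.0], [0.002, 1.0, 0.003], [0.0, 0.003, -1.0]]
force: [0.1, -0.3, -3.4]
opening: 0.0364
```

Run:
```python
from h import *
im=env.capture("scene"); cv2.imwrite("pics/s10.png",im[:,:,::-1])
s=env.read_state();print(s["position"],s["orientation"],s["opening"])
crop("pics/s10.png","pics/c13.png",150,60,200,200,3)
```

```text
[ 0.60602704 -0.09019077  0.28121057] [[-9.99999226e-01  1.24372836e-03  3.22829010e-05]
 [ 1.24381261e-03  9.99995429e-01  2.75574488e-03]
 [-2.88553554e-05  2.75578290e-03 -9.99996202e-01]] 0.03614326434109862
```

View pics/c13.png

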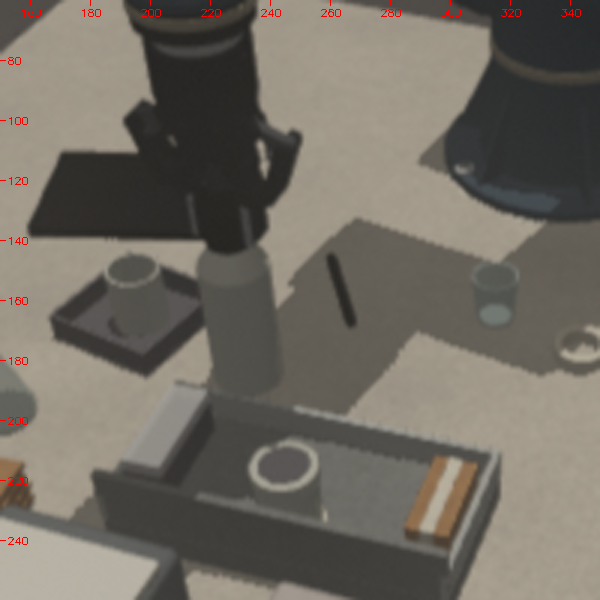

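Call:
play_rows(twist=[[0,0,0],[0,0,0],[0,0,0],[0,0,0],[0,0,0],[0,0,0],[0,0,0],[0,0,0],[0,0,0],[0,0,0]], dp=[[0,-0.0005,0.01],[0,-0.0005,0.025],[0,-0.0005,0.042],[0,-0.0005,0.06],[0,-0.0005,0.077],[0,-0.0005,0.09],[0,-0.0005,0.099],[0,-0.0005,0.105],[0,-0.0005,0.105],[0,-0.0005,0.105]], jaw=[1,1,1,1,1,1,1,1,1,1])

```text
time_s: 37.42
position: [0.6061, -0.0901, 0.1768]
orientation: [[-1.0, 0.001, 0.0], [0.001, 1.0, 0.003], [-0.0, 0.003, -1.0]]
force: [-0.5, -0.2, -4.2]
opening: 0.0366
```

Call:
play_rows(twist=[[0,0,0],[0,0,0],[0,0,0],[0,0,0]], dp=[[0,0,0.001],[0,0,0.002],[0,0,0.003],[0,0,0.003]], jaw=[1,1,1,1])

```text
time_s: 37.75
position: [0.6062, -0.0901, 0.1738]
orientation: [[-1.0, 0.001, 0.001], [0.001, 1.0, 0.003], [-0.001, 0.003, -1.0]]
force: [0.3, -0.7, -3.4]
opening: 0.0366
```

Call:
play_rows(twist=[[0,0,0],[0,0,0],[0,0,0]], dp=[[0,-0.0005,0.001],[0,-0.0005,0.002],[0,-0.0005,0.002]], jaw=[1,1,1])

```text
time_s: 38.0
position: [0.6069, -0.0906, 0.1736]
orientation: [[-1.0, 0.001, 0.004], [0.001, 1.0, 0.003], [-0.004, 0.003, -1.0]]
force: [-2.5, 1.6, 14.4]
opening: 0.0368
```

Contact; release and lift.

Call:
play_rows(twist=[[0,0,0],[0,0,0],[0,0,0],[0,0,0],[0,0,0],[0,0,0],[0,0,0],[0,0,0],[0,0,0],[0,0,0],[0,0,0],[0,0,0],[0,0,0]], dp=[[0,0,-0.001],[0,0,-0.001],[0,0,-0.001],[0,0,-0.001],[0,0,-0.001],[0,0,-0.001],[0,0,-0.02],[0,0,-0.05],[0,0,-0.08],[0,0,-0.1],[0,0,-0.11],[0,0,-0.11],[0,0,-0.11]], jaw=[0.3,0,-0.5,-1,-1,-1,-1,-1,-1,-1,-1,-1,-1])

```text
time_s: 39.08
position: [0.6068, -0.0909, 0.2834]
orientation: [[-1.0, 0.001, 0.004], [0.001, 1.0, 0.003], [-0.004, 0.003, -1.0]]
force: [-0.6, -0.7, -1.1]
opening: 0.0854
```

Run:
```python
from h import *
s=env.read_state();print(s["position"],s["orientation"])
im=env.capture("scene"); cv2.imwrite("pics/s11.png",im[:,:,::-1])
import ov
P=ov.mk((.661,-.039),(.5955,.007),(.6055,-.0908))
overlay("pics/s11.png","pics/o12.png","scene",None,P,170,140,160,125,5)
```

```text
[ 0.60682413 -0.09090884  0.2833611 ] [[-9.99991416e-01  7.66574198e-04  4.07182050e-03]
 [ 7.77412528e-04  9.99996158e-01  2.66087432e-03]
 [-4.06976510e-03  2.66401697e-03 -9.99988170e-01]]
```

View pics/o12.png

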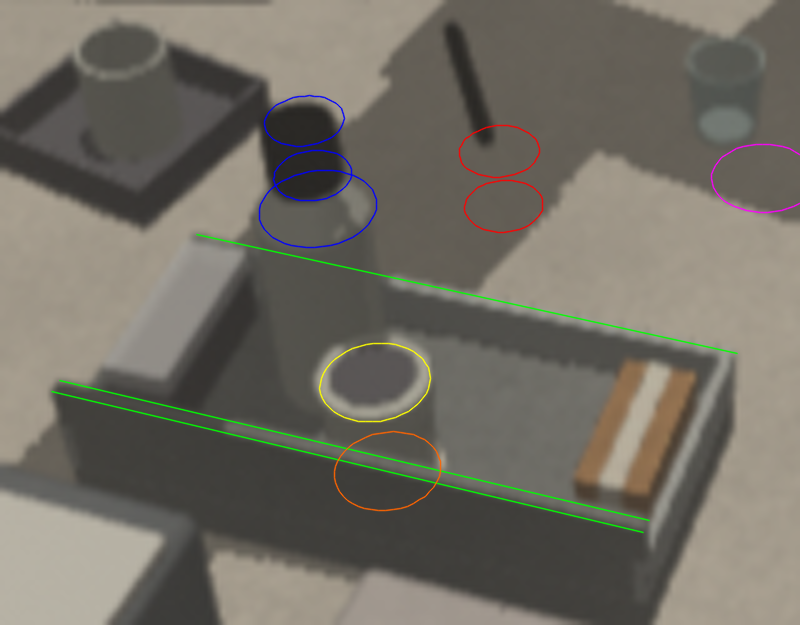

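Call:
play_rows(twist=[[0.15,0.2,0],[0.15,0.2,0],[0.15,0.2,0],[0.15,0.2,0],[0.15,0.2,0],[0.15,0.2,0],[0.15,0.2,0],[0.15,0.2,0],[0.15,0.2,0],[0.15,0.2,0],[0.15,0.2,0],[0.15,0.2,0],[0.15,0.2,0],[0.15,0.2,0],[0.15,0.2,0],[0.15,0.2,0],[0.15,0.2,0],[0.15,0.2,0]], dp=[[0.01,0.017,0],[0.03,0.051,0],[0.05,0.085,0],[0.07,0.119,0],[0.09,0.153,0],[0.11,0.187,0],[0.13,0.221,0],[0.15,0.255,0],[0.17,0.289,0],[0.19,0.323,0],[0.21,0.357,0],[0.22,0.377,0.01],[0.2265,0.388,0.03],[0.2265,0.388,0.05],[0.2265,0.388,0.07],[0.2265,0.388,0.083],[0.2265,0.388,0.083],[0.2265,0.388,0.083]], jaw=[-1,-1,-1,-1,-1,-1,-1,-1,-1,-1,-1,-1,-1,-1,-1,-1,-1,-1])

```text
time_s: 40.63
position: [0.3797, 0.297, 0.1992]
orientation: [[-1.0, 0.001, -0.003], [0.001, 1.0, -0.001], [0.003, -0.001, -1.0]]
force: [0.2, -0.2, 0.4]
opening: 0.085
```

Run:
```python
from h import *
env.capture("scene")
c=env.get_calibration("wrist"); im=env.capture("wrist"); cv2.imwrite("pics/w9.png",im[:,:,::-1])
s=env.read_state();print(s["position"],s["orientation"])
P=[]
for p in ((.3805,.2973),):
  P+=[(circ((*p,.179),.019),(0,255,0)),(circ((*p,.144),.019),(0,0,255))]
overlay("pics/w9.png","pics/o13.png","wrist",c,P,180,130,260,200,3)
```

```text
[0.38062394 0.297585   0.20063345] [[-9.99999455e-01  9.27310471e-04 -4.80348241e-04]
 [ 9.27069922e-04  9.99999445e-01  5.00763227e-04]
 [ 4.80812338e-04  5.00317638e-04 -9.99999759e-01]]
```

View pics/o13.png

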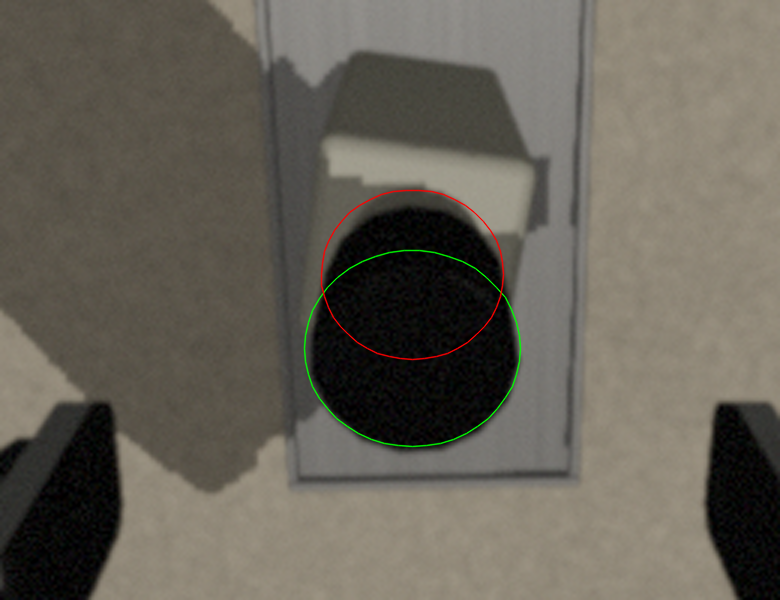

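Call:
play_rows(twist=[[0,0,0],[0,0,0],[0,0,0],[0,0,0],[0,0,0],[0,0,0],[0,0,0],[0,0,0],[0,0,0],[0,0,0],[0,0,0],[0,0,0]], dp=[[0,0,0.018],[0,0,0.036],[0,0,0.054],[0,0,0.054],[0,0,0.054],[0,0,0.054],[0,0,0.054],[0,0,0.054],[0,0,0.054],[0,0,0.054],[0,0,0.054],[0,0,0.054]], jaw=[-1,-1,-1,-1,0,0.5,1,1,1,1,1,1])

```text
time_s: 41.73
position: [0.3813, 0.298, 0.1479]
orientation: [[-1.0, 0.001, 0.001], [0.001, 1.0, 0.002], [-0.001, 0.002, -1.0]]
force: [-0.7, -2.1, 10.9]
opening: 0.0365
```

Call:
play_rows(twist=[[0,0,0],[0,0,0],[0,0,0],[0,0,0],[0,0,0],[0,0,0],[0,0,0],[0,0,0],[0,0,0],[0,0,0]], dp=[[0,0,-0.01],[0,0,-0.025],[0,0,-0.045],[0,0,-0.07],[0,0,-0.095],[0,0,-0.115],[0,0,-0.13],[0,0,-0.135],[0,0,-0.135],[0,0,-0.135]], jaw=[1,1,1,1,1,1,1,1,1,1])

```text
time_s: 42.57
position: [0.381, 0.2977, 0.2823]
orientation: [[-1.0, 0.001, 0.001], [0.001, 1.0, 0.001], [-0.001, 0.001, -1.0]]
force: [0.3, -0.1, -3.2]
opening: 0.0367
```

Call:
play_rows(twist=[[0,0,0],[0,0,0],[0,0,0],[0,0,0],[0,0,0],[0,0,0],[0,0,0],[0,0,0],[0,0,0],[0,0,0],[0,0,0],[0,0,0],[0,0,0],[0,0,0],[0,0,0],[0,0,0],[0,0,0],[0,0,0],[0,0,0],[0,0,0]], dp=[[-0.006,-0.008,0],[-0.015,-0.02,0],[-0.03,-0.04,0],[-0.045,-0.06,0],[-0.06,-0.08,0],[-0.075,-0.1,0],[-0.09,-0.12,0],[-0.105,-0.14,0],[-0.12,-0.16,0],[-0.135,-0.18,0],[-0.15,-0.2,0],[-0.165,-0.22,0],[-0.18,-0.24,0],[-0.195,-0.26,0],[-0.206,-0.276,0],[-0.213,-0.286,0],[-0.216,-0.29,0],[-0.216,-0.29,0],[-0.216,-0.29,0],[-0.216,-0.29,0]], jaw=[1,1,1,1,1,1,1,1,1,1,1,1,1,1,1,1,1,1,1,1])

```text
time_s: 44.23
position: [0.5962, 0.0083, 0.2822]
orientation: [[-1.0, 0.0, 0.001], [0.0, 1.0, 0.002], [-0.001, 0.002, -1.0]]
force: [0.3, 0.6, -3.1]
opening: 0.0368
```

Call:
play_rows(twist=[[0,0,0],[0,0,0],[0,0,0],[0,0,0],[0,0,0],[0,0,0],[0,0,0],[0,0,0],[0,0,0],[0,0,0]], dp=[[0,0,0.01],[0,0,0.025],[0,0,0.042],[0,0,0.06],[0,0,0.077],[0,0,0.09],[0,0,0.099],[0,0,0.104],[0,0,0.104],[0,0,0.104]], jaw=[1,1,1,1,1,1,1,1,1,1])

```text
time_s: 45.07
position: [0.5964, 0.0088, 0.1788]
orientation: [[-1.0, -0.0, 0.001], [-0.0, 1.0, 0.002], [-0.001, 0.002, -1.0]]
force: [0.5, -0.2, -2.5]
opening: 0.0366
```

Call:
play_rows(twist=[[0,0,0],[0,0,0],[0,0,0],[0,0,0],[0,0,0]], dp=[[0,-0.0015,0.001],[0,-0.0015,0.003],[0,-0.0015,0.005],[0,-0.0015,0.006],[0,-0.0015,0.006]], jaw=[1,1,1,1,1])

```text
time_s: 45.48
position: [0.5971, 0.0071, 0.174]
orientation: [[-1.0, 0.0, 0.004], [0.0, 1.0, 0.002], [-0.004, 0.002, -1.0]]
force: [-0.9, -1.4, 9.1]
opening: 0.0366
```

Contact; release, lift.

Call:
play_rows(twist=[[0,0,0],[0,0,0],[0,0,0],[0,0,0],[0,0,0],[0,0,0],[0,0,0],[0,0,0],[0,0,0],[0,0,0],[0,0,0],[0,0,0],[0,0,0],[0,0,0],[0,0,0],[0,0,0]], dp=[[0,0,-0.001],[0,0,-0.001],[0,0,-0.001],[0,0,-0.001],[0,0,-0.001],[0,0,-0.001],[0,0,-0.02],[0,0,-0.05],[0,0,-0.08],[0.02,0,-0.11],[0.05,0,-0.14],[0.08,0,-0.15],[0.11,0,-0.15],[0.11,0,-0.15],[0.11,0,-0.15],[0.11,0,-0.15]], jaw=[0.3,0,-0.5,-1,-1,-1,-1,-1,-1,-1,-1,-1,-1,-1,-1,-1])

```text
time_s: 46.82
position: [0.4869, 0.0069, 0.3236]
orientation: [[-1.0, -0.0, 0.004], [-0.0, 1.0, 0.002], [-0.004, 0.002, -1.0]]
force: [0.2, 0.7, -0.6]
opening: 0.0856
```

Run:
```python
from h import *
s=env.read_state();print(s["position"],s["orientation"])
im=env.capture("scene"); cv2.imwrite("pics/s12.png",im[:,:,::-1])
im=env.capture("top"); cv2.imwrite("pics/t12.png",im[:,:,::-1])
c=env.get_calibration("wrist");im=env.capture("wrist"); cv2.imwrite("pics/w12.png",im[:,:,::-1])
import ov
P=ov.mk((.661,-.039),(.5955,.007),(.6055,-.0908))
overlay("pics/s12.png","pics/o14.png","scene",None,P,120,90,220,180,3)
overlay("pics/w12.png","pics/o15.png","wrist",c,P,160,130,320,190,2)
```

```text
[0.48688983 0.00692974 0.32361886] [[-9.99990848e-01 -3.13797790e-05  4.27821417e-03]
 [-2.47296027e-05  9.99998792e-01  1.55447212e-03]
 [-4.27825778e-03  1.55435210e-03 -9.99989640e-01]]
```

View pics/o14.png

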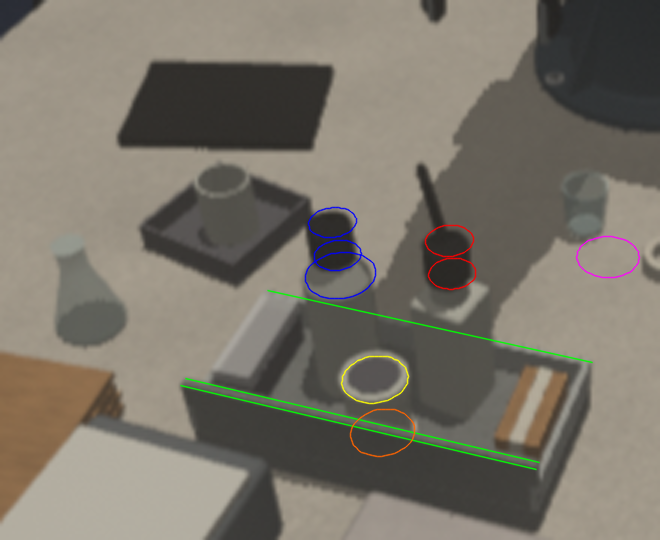

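View pics/o15.png

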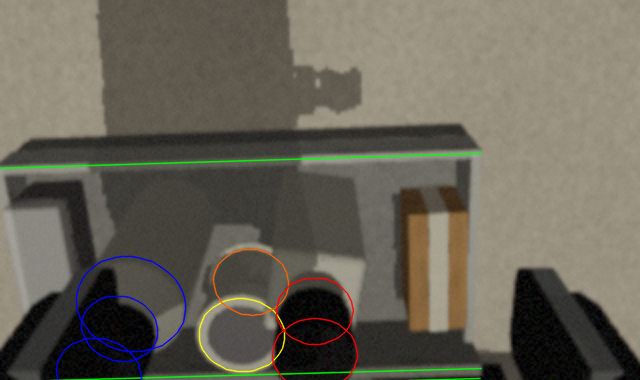

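View pics/t12.png

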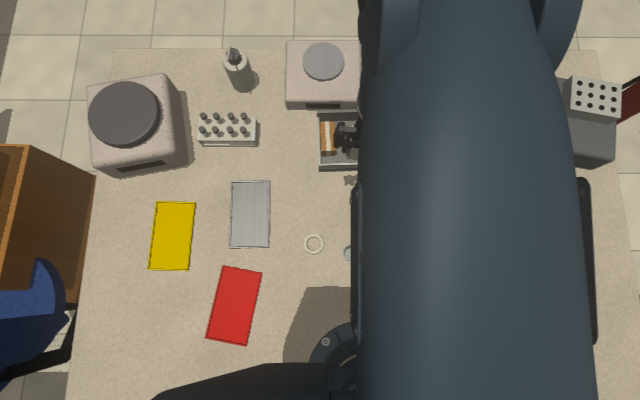

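All items stand upright and match their start outlines to within a few mm; the gripper is clear. Handing in.

Run:
```python
from workcell import env
print(env.hand_in()); print(env.read_state()["time_s"])
```

```text
the job is handed in; nothing more can be done
None
the job is handed in; nothing more can be done
```

The job is done and handed in at about 47 s of the 115 s allowed. The hand-in gave no verdict.

- **What I did:** I stood the square and then the round bottle on the steel tray, and put the empty jar in the grey tub. The fresh lidded jar went onto the white spot. I then put the round and the square bottle back on their starting places.
- **What the last checks showed:** In the final scene and wrist pictures both bottles, the fresh jar and the empty jar stand upright. By eye against drawn outlines, the bottles and fresh jar are within about 2–3 mm of their marks. The tip box and carton look unmoved, and the gripper was open and clear. The last top picture was no use for the shelf, as the arm blocked most of it.
- **Small disagreements:** Contact forces reached at most about 14 N on setting things down. The measured positions from the three cameras differed by 1–3 mm. The square bottle's cap sat about 1.5 mm off its outline in one wrist view from the side, but not in the view from straight above.

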